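Level a pastry slab: lever its sunken edge up and slip a shim under it

TASK

The heavy slate pastry slab has lost the foot under its right-hand edge and slopes: lever that edge up with the pry bar (bent foot in the scoop, bar over the fulcrum of the lever stand), park the bar's tail under the keeper hook and let go. Slide the stepped wooden shim gently under the raised edge, between the bar and the corner nearest the robot and square to the slab, and press its step lightly but firmly against the edge before letting go. Then take the bar out of the hook, ease the slab down onto the shim without dropping it and lay the bar flat on the worktop, clear of slab and stand; never touch the slab with the gripper or shove it, and leave the other things alone.

Things in the scene. Friction and masses are not known exactly. Their poses are not given: they have to be found in the camera images.
- stand: The lever stand, fixed to the worktop: dark steel base plate 64 x 276 x 6 mm, a wooden block with a round steel fulcrum rail at its slab end, a steel keeper hook near its other end. Origin on the worktop under the middle of the rail; +y along the plate towards the slab (plate from y = -260 to +16 mm), +x away from the robot, z up.
- fulcrum (a point): Top of the fulcrum rail at its middle, 15.4 mm above the worktop. The rail lies along the stand's x, 56 mm long, radius 5 mm. It stands about 60 mm from the slab's right edge.
- keeper (a point): Middle of the keeper hook's pocket, on the underside of its lip, 47.7 mm up, 234 mm from the fulcrum. The lip is 18 mm long (stand's y), hook top 54 mm. A post closes the pocket 10 mm to the +x side; 10 mm to the -x side the lip ends in a nose 4 mm thick turned down to 44.7 mm. A bar enters from -x, under the nose, then rises into the pocket.
- slab: Dark slate slab 240 (x) x 300 (y) x 30 mm, 4.4 to 6 kg, loose. Origin in the middle of its underside, +y to its left edge, z out of its face. A rubber foot rail 10 mm high, 16 mm wide, runs under its left edge (middle at y = 130 mm); the right edge (y = -150 mm) has none and lies on the worktop at first. Level when the right edge is 10 mm up.
- slab_edge (a point): Middle of the lower rim of the slab's right edge (slab x = 0, y = -150 mm). On the worktop at the start; 13 to 15 mm up when the bar is parked under the keeper with its foot fully in the scoop.
- scoop (a point): Middle of the mouth of the lever scoop in the slab's right edge, at slab x = 40 mm: a recess in the underside, 50 mm wide (x), 10 mm high, 30 mm deep (towards +y), open below. This point is half-way up the mouth.
- slab_rail (a point): Middle of the underside of the foot rail, about which the slab tips.
- pry_bar: Steel pry bar, 365 mm long, 0.45 kg. Origin in the middle of its black grip (90 long, 22 wide, 16 mm high), 8 mm up as it lies; +x along the shaft to the foot, y across, z up. Shaft 14 wide, 10 mm high, from x = -95 (then a cap to -113) to 220 mm, where the foot begins: a blade 32 long, 20 wide, 5 mm thick, bent up 0.31 rad (its end at x = 250, z = 10 mm).
- bar_tail (a point): Middle of the bare shaft behind the grip (bar x = -68 mm), the part that goes under the keeper; shaft top 5 mm above it. To clear the fulcrum the foot enters the scoop with the shaft steep (0.5 rad), flattening to 0.31 as it goes 25 mm in, where the shaft meets the rail. At a slope of 0.07 rad the tail clears the nose (keep it 27 mm to the pocket's -x side till then); parked, about 0.095 rad.
- shim: Stepped shim of pale wood, 120 g. Origin at the middle of the underside of its grip block, 46 (x) x 32 (y) x 30 mm high; +x towards its tongue, 32 wide, 10 mm thick, which runs from the block's step at x = 23 to x = 68 mm.
- shim_heel (a point): Foot of the step, where tongue and block meet (shim x = 23 mm, z = 0). It comes level with the slab's right edge when the shim is home.
- egg_cup_white: Bystander, to be left alone. White egg cup, 47 mm wide, 58 mm high. Origin in the middle of its underside, z up.
- egg_cup_blue: Bystander, to be left alone. Blue egg cup, 47 mm wide, 58 mm high. Origin in the middle of its underside, z up.
- egg_timer: Bystander, to be left alone. Dome-shaped egg timer, 64 mm wide, 50 mm high. Origin in the middle of its underside, z up.
- spice_jar: Bystander, to be left alone. Spice jar, 41 mm wide, 105 mm high. Origin in the middle of its underside, z up.
- teaspoon: Bystander, to be left alone. Steel teaspoon, 130 mm long. Origin in the middle of its underside, z up.

How it is judged:
On the way, in this order (a step that is already met when the one before it is completed fails the run):
1. the slab's right edge is held up by the bar, parked under the keeper, with the gripper off it (height (world z) of slab_edge above 0.0115 m and contact force between pry_bar and slab above 5 N and contact force between pry_bar and stand above 5 N and contact force between the fingers and pry_bar below 0.3 N and linear speed of pry_bar below 0.02 m/s), for 0.3 s.
2. the shim is home under the edge, its step pressed against the slab with over 2 N, while the bar still carries the slab (y of shim_heel in the frame of slab above -0.153 m and x of shim_heel in the frame of slab between -0.105 and -0.01 m and angle between the x axis of shim and the y axis of slab, either way round below 0.12 rad and contact force between shim and slab above 2 N and contact force between pry_bar and slab above 5 N and height (world z) of shim below 0.004 m), for 0.2 s.
3. the slab has been eased down onto the shim (contact force between shim and slab above 8 N and contact force between pry_bar and slab below 0.5 N), for 0.2 s.
At the end, for the whole second after the job is handed in: The slab lies level on the shim (right edge 8.5 to 11.5 mm up), the shim's step within 3 mm of the slab's edge, square to within 0.12 rad, between bar scoop and near corner; the bar lies flat and still on the worktop, touching neither slab nor stand (y of shim_heel in the frame of slab above -0.153 m and x of shim_heel in the frame of slab between -0.105 and -0.01 m and angle between the x axis of shim and the y axis of slab, either way round below 0.12 rad and height (world z) of slab_edge between 0.0085 and 0.0115 m and contact force between shim and slab above 8 N and contact force between pry_bar and slab below 0.1 N and contact force between pry_bar and stand below 0.1 N and height (world z) of pry_bar below 0.02 m and angle between pry_bar's own z axis and vertical below 0.12 rad and linear speed of pry_bar below 0.02 m/s and linear speed of slab below 0.01 m/s).
It fails at once if the gripper or arm touched the slab (contact force between any of the fingers, the arm and slab above 2 N).
It fails at once if the slab was shoved more than 12 mm out of place (distance of slab_rail from where it was at the start of the episode above 0.012 m).
It fails at once if the shim was driven against the raised slab with more than 25 N, or the bar forced against the slab with more than 70 N ((height (world z) of slab_edge above 0.0115 m and contact force between shim and slab above 25 N) or contact force between pry_bar and slab above 70 N).
It fails at once if the slab was dropped (angular speed of slab above 0.45 rad/s).
It fails at once if one of the bystanders was moved more than 30 mm (distance of any of egg_cup_white, egg_cup_blue, egg_timer, spice_jar, teaspoon from where it was at the start of the episode above 0.03 m).
It also fails if it takes over 72 s, if anything falls off the work surface, if the arm or the gripper's body presses on something with over 40 N, if the wrist force passes 120 N, or if a joint passes its speed limit or range.

ROBOT

A 6-joint arm with a two-finger parallel gripper is mounted at the origin on a cart in front of the work surface, level with it; the furniture and walls round the work are solid. World frame = base frame: x ahead of the robot, y to its left, z up, the work surface at z = 0. Lengths are in m, angles in rad, forces in N, time in s.
With the tool pointing down it reaches from about 0.425 to 1.125 m from the base axis. Payload 14.9 kg.
Tool frame: the origin (TCP) lies on the centre line of the jaws, within the pads' length; the fingertips stand 17 mm ahead of it and the grasp point (between the pads) lies 2 mm behind it; z points along the fingers, y is the line along which they close (so a half turn about z gives the same grasp; the last joint's range is limited). The gripper opens to 91 mm and grips with 3 to 60 N. Pads are 32 mm wide; open, the fingers measure 118 mm over their backs; the gripper's body (76 mm by 178 mm) begins 60 mm behind the grasp point.
Start: joints at [1.248, 0.379, 1.734, -0, 1.028, -0.033], TCP at [0.2, 0.671, 0.231] pointing down, gripper open.
Joint ranges: [-2.77, 2.77], [-0.74, 2.19], [0, 2.66], [-1.06, 4.2], [0.31, 2.87], [-3.08, 3.08]. Speed limits (rad/s): [1.89, 1.89, 2.39, 3.14, 3.14, 3.14].

INTERFACE

Orientations are given as a 3x3 rotation matrix whose columns are the frame's x, y, z axes.
In Python, from plant import robot, viewer gives the robot as it stands.
- The arm moves only by the shell command python3 -m jog 'ROWS' [FORCE]. ROWS is JSON, a list that holds one entry, the list of rows, each a list of 7 numbers: the shift along the world's x, y, z in mm, then the turn, a rotation vector about the world's x, y, z in rad, then the gripper's target within -1 to 1 (fully open at 1, half-way at 0, shut at -1). A call has 1 to 12 rows; each row is the pose to reach, as a shift and turn from the pose commanded when the call began; what a row does not reach only later rows make up. A row lasts 1/10 s, in which the tool goes at most 50 mm and 8.59 degrees, less where a joint would pass 70% of its speed; a pose out of reach is approached as far as the arm can. A call with a gripper value outside its range is refused whole. The fingers move at their own pace and stop on an object; FORCE is the grip in N (left out, the last holds). Time passes only in rows, so rows that repeat a pose let the fingers close. It gives the time, the measured TCP pose, the force, the opening and the grip force at its end, in the units of the state.
- robot.observe(): the state, without advancing time (a new reading comes with each control period).
- viewer.snapshot(name): name is "scene" or "side" or "wrist"; returns a dict with "color" (480x640x3 uint8, blue, green, red), "z_map" (480x640 float32, m along the optical axis (not along the pixel's ray), 0 where there is no reading), "fov_y" (degrees; the focal length in pixels is half the picture's height over the tangent of half this angle, whatever the lens; pixels are square), "cx", "cy" (the principal point, pixels), "R" (3x3) and "t" (3): a world point X has camera coordinates R X + t. Camera axes: x right, y down, z forward; pixel columns grow to the right and rows downward; lengths in m; the calibration is good to about 2 mm. The wrist camera is an equidistant fisheye: a pixel r from the principal point sees the ray r / f radians off the axis. A picture is of the moment at which its call begins.
- robot.finish_job(): hands the job in; it is judged then, once.
The state is a dict: "clock": time; "qpos": joint angles; "qvel": joint speeds; "joint_efforts": joint torques, N m; "eef_pos": TCP position; "ee_rot": TCP orientation; "wrist_force": force on the tool from outside, world axes, zero at the start; "moment": the same for the moment, N m; "grip_width": opening from 0.0 (shut) to 1.0 (fully open); "grasp_force": force on a finger pad.
Only numpy, scipy, OpenCV 4.12 (cv2) and the standard library are available. Lean on these libraries where they do the work, as an engineer would, in place of code of your own. Each camera call takes 0.05 s, during which the arm holds its last target. There are 200 camera calls.

## Working session

There is one attempt and no reset: what is moved stays moved. The work goes in short steps, Python scripts to look and compute and a shell command to move; the robot and the scene stay as the last step left them, time stands still between calls to the robot, and variables do not carry over. Pictures are saved under pics/ and viewed, at most 10 in all, crops included, and the job is handed in when it is done.

```bash
mkdir -p pics; ls; python3 - <<'E'
from plant import robot, viewer
import cv2,numpy as np
for n in("scene","side"):
    s=viewer.snapshot(n); cv2.imwrite(f"pics/{n}0.png",s["color"]); np.savez(f"pics/{n}0.npz",**s)
    print(n,s["fov_y"],s["cx"],s["cy"],s["R"].round(3).tolist(),s["t"].round(3).tolist(), (s["z_map"]>0).mean())
print(robot.observe())
E
```

```text
pics
scene 43.25734290842323 316.48760772322294 240.6322660516489 [[0.794, -0.608, -0.004], [-0.334, -0.431, -0.838], [0.508, 0.666, -0.546]] [-0.38, 0.254, 1.327] 0.9939485677083333
side 56.09293418646533 326.3751347083166 239.03221377364696 [[0.998, -0.059, 0.008], [-0.025, -0.534, -0.845], [0.055, 0.844, -0.534]] [-0.509, 0.104, 1.389] 0.95927734375
{'clock': 0.1, 'qpos': array([ 1.24769164e+00,  3.79316154e-01,  1.73471795e+00,  8.39344074e-06,
        1.02848401e+00, -3.32949870e-02]), 'qvel': array([ 9.88897286e-05, -1.63900252e-03, -2.76077723e-03, -5.21364451e-04,
        2.28495273e-03,  6.45089524e-04]), 'joint_efforts': array([-1.38386280e-03, -7.65032172e+01, -4.35291231e+01,  6.50850870e-02,
        3.99003248e-02, -7.19397849e-05]), 'eef_pos': array([0.19993458, 0.67049603, 0.23038398]), 'ee_rot': array([[-9.58297030e-01,  2.85773882e-01, -3.00661338e-04],
       [ 2.85774038e-01,  9.58296631e-01, -8.75287068e-04],
       [ 3.79885642e-05, -9.24706202e-04, -9.99999572e-01]]), 'wrist_force': array([ 0.65923001, -0.07903667, -0.70536147]), 'moment': array([-0.03726238,  0.02827947,  0.038979  ]), 'grasp_force': 0.0, 'grip_width': 0.9961405695356842}
```

View pics/scene0.png

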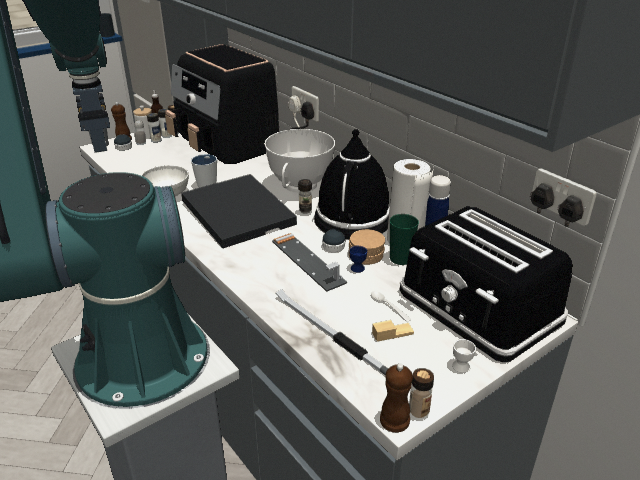

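View pics/side0.png

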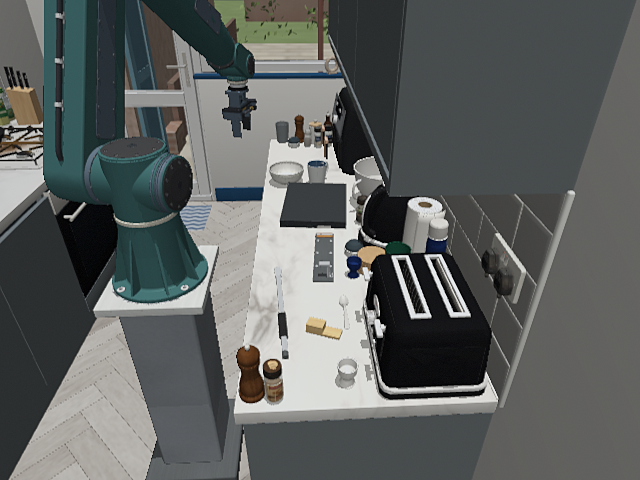

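The scene view shows the slab at (238,208), the stand at (308,260) with its hook at about (335,268), and the bar from its foot at (280,294) to its tail at (385,372). The shim is at (392,330), tongue to the right. The side view shows the same things at (314,204), (323,257), (280,275)-(285,355) and (322,327).

```bash
cat > h.py <<'E'
import numpy as np,cv2
def foc(s): return 240/np.tan(np.radians(float(s["fov_y"]))/2)
def pts(s):
    v,u=np.mgrid[0:480,0:640]; f=foc(s); z=s["z_map"]
    P=np.stack([(u-s["cx"])/f*z,(v-s["cy"])/f*z,z],-1)
    return (P-s["t"])@s["R"]
def plane(s,uv,h):
    f=foc(s); d=np.array([(uv[0]-s["cx"])/f,(uv[1]-s["cy"])/f,1])@s["R"]; c=-s["R"].T@s["t"]
    return c+d*(h-c[2])/d[2]
def tri(a,ua,b,ub):
    L=[]
    for s,u in((a,ua),(b,ub)):
        d=np.array([(u[0]-s["cx"])/foc(s),(u[1]-s["cy"])/foc(s),1])@s["R"]; L.append((-s["R"].T@s["t"],d/np.linalg.norm(d)))
    A=sum(np.eye(3)-np.outer(d,d) for c,d in L); b=sum((np.eye(3)-np.outer(d,d))@c for c,d in L)
    return np.linalg.solve(A,b)
E
python3 - <<'E'
from h import *
S={n:dict(np.load(f"pics/{n}0.npz")) for n in("scene","side")}
box={"scene":{"slab":(180,170,300,245),"stand":(270,230,350,290),"bar":(270,285,395,380),"shim":(368,315,418,345)},
"side":{"slab":(278,180,350,230),"stand":(310,230,336,285),"bar":(270,262,292,360),"shim":(302,315,345,342)}}
cs={}
for n,s in S.items():
    P=pts(s); hsv=cv2.cvtColor(s["color"],cv2.COLOR_BGR2HSV); V=hsv[...,2]; Sa=hsv[...,1]
    w=P[200:330,250:330] if n=="side" else P[270:330,340:380]
    print(n,"worktop z med",np.median(w[...,2]))
    for k,(a,b,c,d) in box[n].items():
        m=np.zeros((480,640),bool); m[b:d,a:c]=True
        if k=="shim": q=(Sa>90)&(V>120)
        elif k=="slab": q=(V<75)
        else: q=(V<150)
        m&=q
        nn,lab,st,_=cv2.connectedComponentsWithStats(m.astype(np.uint8))
        i=1+st[1:,4].argmax(); m=lab==i
        X=P[m]; uv=np.argwhere(m)[:,::-1].astype(np.float32)
        print(k,st[i],"z pct",np.percentile(X[:,2],[5,50,95]).round(3))
        h={"slab":.03,"stand":.006,"bar":.01,"shim":.01}[k]
        G=np.array([plane(s,p,h)[:2] for p in uv]).astype(np.float32)
        r=cv2.minAreaRect(G); print("  rect",np.round(r[0],3),np.round(r[1],3),round(r[2],1),cv2.boxPoints(r).round(3).tolist())
        r=cv2.minAreaRect(X[:,:2].astype(np.float32)); print("  rect(z)",np.round(r[0],3),np.round(r[1],3),round(r[2],1))
for n,s in S.items():
    x=dict(scene=(160,150,440,400),side=(250,165,370,365))[n]
    c=s["color"][x[1]:x[3],x[0]:x[2]]; k=min(800/c.shape[1],600/c.shape[0])
    cv2.imwrite(f"pics/{n}c.png",cv2.resize(c,None,fx=k,fy=k,interpolation=cv2.INTER_CUBIC)); print(n,k)
E
```

```text
scene worktop z med -0.0003546003047908378
slab [ 181  175  116   70 4907] z pct [0.012 0.033 0.04 ]
  rect [0.48  0.391] [0.358 0.254] 83.5 [[0.3330000042915344, 0.22699999809265137], [0.5860000252723694, 0.19900000095367432], [0.6259999871253967, 0.5550000071525574], [0.37400001287460327, 0.5839999914169312]]
  rect(z) [ 0.205 -0.256] [1.767 0.317] 66.9
stand [ 272  237   75   53 1420] z pct [0.001 0.005 0.025]
  rect [0.51  0.065] [0.278 0.09 ] 86.2 [[0.4560000002384186, -0.07100000232458115], [0.5460000038146973, -0.07699999958276749], [0.5640000104904175, 0.20100000500679016], [0.4740000069141388, 0.2070000022649765]]
  rect(z) [ 0.176 -0.445] [1.445 0.183] 57.7
bar [ 270  327   56   53 1499] z pct [-0.171 -0.081 -0.006]
  rect [ 0.223 -0.202] [0.205 0.091] 89.9 [[0.17800000309944153, -0.30399999022483826], [0.26899999380111694, -0.30399999022483826], [0.26899999380111694, -0.10000000149011612], [0.17800000309944153, -0.0989999994635582]]
  rect(z) [ 0.052 -0.555] [1.124 0.115] 58.9
shim [373 321  41  20 481] z pct [0.004 0.016 0.032]
  rect [ 0.485 -0.275] [0.056 0.088] 68.3 [[
[... 837 characters left out ...]
1164]]
  rect(z) [ 0.465 -0.47 ] [1.353 0.063] 85.9
bar [278 312  10  33 219] z pct [0.007 0.012 0.015]
  rect [ 0.379 -0.269] [0.022 0.12 ] 5.1 [[0.3619999885559082, -0.20999999344348907], [0.37299999594688416, -0.33000001311302185], [0.39500001072883606, -0.328000009059906], [0.3840000033378601, -0.20800000429153442]]
  rect(z) [ 0.378 -0.257] [0.022 0.124] 5.0
shim [306 318  36  20 254] z pct [0.003 0.018 0.028]
  rect [ 0.485 -0.278] [0.054 0.096] 67.8 [[0.4309999942779541, -0.2840000092983246], [0.5189999938011169, -0.32100000977516174], [0.5400000214576721, -0.2709999978542328], [0.45100000500679016, -0.23499999940395355]]
  rect(z) [ 0.438 -0.701] [0.886 0.091] 83.6
scene 2.4
side 3.0
```

View pics/scenec.png

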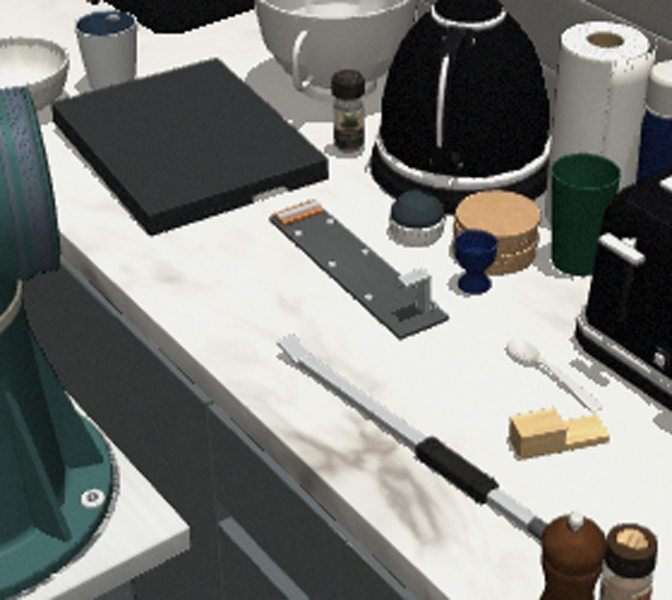

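The crop shows, in full-image pixels, the hook at (334,268), the copper rail at (284,238), the scoop at about (272,230), the bar foot at (281,295) and the black grip at (350,346). Next I move over the stand for a closer look.

```bash
python3 -m jog '[[[35,-30,10,0,0,-0.11,1],[70,-60,20,0,0,-0.22,1],[105,-90,30,0,0,-0.33,1],[140,-120,40,0,0,-0.44,1],[175,-150,50,0,0,-0.55,1],[205,-185,60,0,0,-0.66,1],[235,-220,70,0,0,-0.77,1],[255,-265,70,0,0,-0.88,1],[265,-310,70,0,0,-0.99,1],[270,-355,70,0,0,-1.1,1],[275,-400,70,0,0,-1.21,1],[275,-445,70,0,0,-1.32,1]]]' && python3 -m jog '[[[5,-45,0,0,0,0,1],[5,-90,0,0,0,0,1],[5,-120,0,0,0,0,1],[5,-120,0,0,0,0,1]]]'
python3 - <<'E'
from plant import robot, viewer
import cv2,numpy as np
s=viewer.snapshot("wrist"); cv2.imwrite("pics/w1.png",s["color"]); np.savez("pics/w1.npz",**s)
print(s["fov_y"],s["cx"],s["cy"],s["R"].round(3),s["t"]); print(robot.observe()["qpos"])
E
```

```text
clock: 1.3
eef_pos: [0.475, 0.224, 0.3008]
ee_rot: [[0.044, 0.999, -0.0], [0.999, -0.044, -0.0], [-0.0, -0.0, -1.0]]
wrist_force: [1.1, 0.2, 0.1]
grip_width: 0.998
grasp_force: 0.0
clock: 1.7
eef_pos: [0.4797, 0.1031, 0.3008]
ee_rot: [[0.042, 0.999, -0.0], [0.999, -0.042, -0.0], [-0.0, -0.0, -1.0]]
wrist_force: [0.1, 0.5, 0.4]
grip_width: 1.004
grasp_force: 0.0
65.70646984690485 319.6116616724761 237.12802019001302 [[ 0.999 -0.041 -0.001]
 [-0.04  -0.971  0.237]
 [-0.01  -0.237 -0.972]] [-0.47396133  0.07464669  0.48525699]
[ 1.66998572e-01 -4.69444644e-02  2.09789531e+00  9.06544975e-06
  1.09075808e+00  2.08662120e-01]
```

View pics/w1.png

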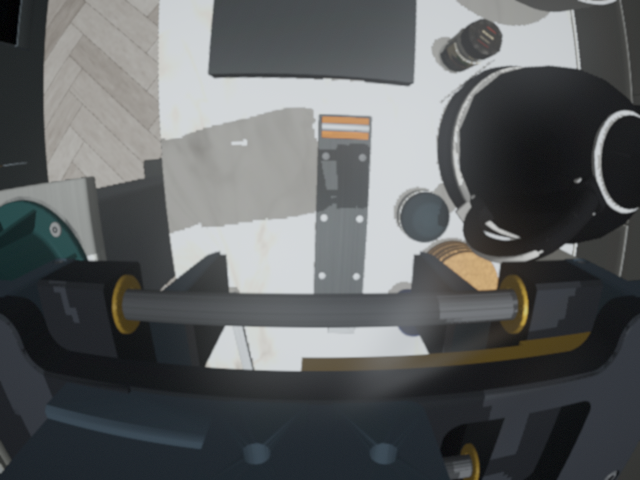

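The wrist view shows the slab's lower right rim from (210,76) to (413,84). The rail is at (345,127) and the base plate runs downward, with the hook hidden behind the gripper. I move back toward the bar and take two more wrist views.

```bash
python3 -m jog '[[[-10,-50,0,0,0,0,1],[-20,-100,0,0,0,0,1],[-20,-150,0,0,0,0,1],[-20,-200,0,0,0,0,1],[-20,-230,0,0,0,0,1],[-20,-230,0,0,0,0,1]]]'
cat > snap.py <<'E'
import sys,cv2,numpy as np
from plant import robot,viewer
for a in sys.argv[1:]:
    n,k=a.split(":"); s=viewer.snapshot(n); cv2.imwrite(f"pics/{k}.png",s["color"]); np.savez(f"pics/{k}.npz",**s)
E
python3 snap.py wrist:w2; python3 -m jog '[[[-20,-50,0,0,0,0,1],[-40,-100,-10,0,0,0,1],[-60,-150,-20,0,0,0.05,1],[-80,-180,-40,0,0,0.1,1],[-80,-180,-60,0,0,0.15,1],[-80,-180,-60,0,0,0.15,1]]]'; python3 snap.py wrist:w3; python3 -c "
import cv2,numpy as np
a=cv2.imread('pics/w2.png')[:320,60:460];b=cv2.imread('pics/w3.png')[:320,60:460];cv2.imwrite('pics/w23.png',np.hstack([a,b]))"
```

```text
clock: 2.35
eef_pos: [0.4604, -0.1263, 0.3009]
ee_rot: [[0.041, 0.999, 0.0], [0.999, -0.041, -0.0], [-0.0, 0.0, -1.0]]
wrist_force: [-0.2, 0.9, -0.2]
grip_width: 1.004
grasp_force: 0.0
clock: 3.0
eef_pos: [0.3792, -0.3029, 0.2385]
ee_rot: [[-0.111, 0.994, -0.003], [0.994, 0.111, 0.003], [0.003, -0.003, -1.0]]
wrist_force: [0.2, 0.2, -0.3]
grip_width: 1.001
grasp_force: 0.0
```

View pics/w23.png

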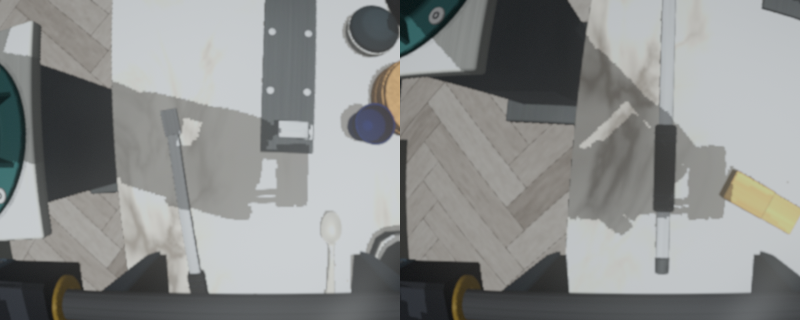

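In w2 the bar foot is at (229,115) and the hook's white lip at (353,129). In w3 the black grip runs from (325,125) to (324,211), the cap ends at (322,270), and the shim is at about (425,200).

```bash
cat >> h.py <<'E'
def wray(s,uv):
    uv=np.atleast_2d(uv).astype(float)-[s["cx"],s["cy"]]; r=np.linalg.norm(uv,axis=1)+1e-9; th=r/foc(s)
    d=np.c_[uv/r[:,None]*np.sin(th)[:,None],np.cos(th)]; return d
def wplane(s,uv,h):
    d=wray(s,uv)@s["R"]; c=-s["R"].T@s["t"]; return c+d*((h-c[2])/d[:,2])[:,None]
def wpt(s,uv):
    uv=np.atleast_2d(uv); d=wray(s,uv); z=np.array([s["z_map"][int(round(v)),int(round(u))] for u,v in uv])
    return (d*(z/d[:,2])[:,None]-s["t"])@s["R"]
def L(k): return dict(np.load(f"pics/{k}.npz"))
def rect(s,box,cond,h,depth=False):
    a,b,c,d=box; m=np.zeros((480,640),bool); m[b:d,a:c]=True; m&=cond
    n,lab,st,_=cv2.connectedComponentsWithStats(m.astype(np.uint8)); i=1+st[1:,4].argmax()
    uv=np.argwhere(lab==i)[:,::-1]; X=wplane(s,uv,h); r=cv2.minAreaRect(X[:,:2].astype(np.float32))
    Z=wpt(s,uv)[:,2]; return st[i].tolist(),np.round(r[0],4),np.round(r[1],4),round(r[2],1),np.percentile(Z,[10,50,90]).round(4),cv2.boxPoints(r).round(4).tolist()
def hsv(s): return cv2.cvtColor(s["color"],cv2.COLOR_BGR2HSV)
E
python3 - <<'E'
from h import *
w1,w2,w3=L("w1"),L("w2"),L("w3")
print("R w3",w3["R"].round(2).tolist(), "worktop z:",wpt(w3,[(380,100),(380,240)])[:,2],wpt(w1,[(420,170)]),wpt(w2,[(420,230)]))
H=hsv(w3); print("grip",rect(w3,(305,110,345,225),H[...,2]<60,.016))
print("shim",rect(w3,(370,160,470,240),(H[...,1]>90)&(H[...,2]>110),.01))
uv=[(323,265),(328,20),(330,60)]; print("cap/shaft z",wpt(w3,uv).round(4).tolist())
for v in (5,30,60,90,110,235):   # shaft centre by non-worktop/height
    z=wpt(w3,[(u,v) for u in range(300,350)])[:,2]; u=np.arange(300,350)[(z>.006)]; print(v,u.min(initial=999),u.max(initial=0),wplane(w3,[(u.mean(),v)],.013).round(4).tolist() if len(u) else '')
H=hsv(w1); 
print("rail copper",rect(w1,(310,105,380,145),(H[...,1]>70),.0105))
print("hook",wpt(w2,[(353,125),(353,130),(345,130),(362,130),(372,130)]).round(4).tolist())
print("slab rim lower", rect(w1,(180,0,440,100),H[...,2]<70,.03))
G=H[...,2]<70
for u in range(215,415,20):
    col=np.where(G[40:110,u])[0]+40; print(u,col.max(),wplane(w1,[(u,col.max()+.5)],0).round(4)[0,:2],end=' ')
for v in (60,70,76): 
    row=np.where(G[v,180:440])[0]+180; print(v,row.min(),row.max())
z=wpt(w1,[(u,75) for u in range(380,425,4)]).round(3); print(z.tolist())
E
python3 -c "
import cv2
a=cv2.imread('pics/w1.png')[50:150,190:430];b=cv2.imread('pics/w2.png')[80:180,190:430]
import numpy as np
cv2.imwrite('pics/z12.png',cv2.resize(np.vstack([a,b]),None,fx=3,fy=3,interpolation=2))"
```

```text
R w3 [[0.99, 0.11, -0.0], [0.11, -0.97, 0.23], [0.02, -0.23, -0.97]] worktop z: [-0.00215567 -0.00074637] [[ 0.60550688  0.13824629 -0.00151268]] [[ 5.86458596e-01 -1.67772138e-01 -3.92156042e-04]]
grip ([315, 144, 8, 36, 128], array([ 0.3707, -0.2511]), array([0.0067, 0.0355]), 4.6, array([0.0139, 0.0148, 0.0159]), [[0.3659000098705292, -0.2337000072002411], [0.36880001425743103, -0.26910001039505005], [0.37549999356269836, -0.2685000002384186], [0.3725999891757965, -0.23319999873638153]])Traceback (most recent call last):
  File "<stdin>", line 5, in <module>
  File "h.py", line 27, in rect
    n,lab,st,_=cv2.connectedComponentsWithStats(m.astype(np.uint8)); i=1+st[1:,4].argmax()
                                                                         ~~~~~~~~~~~~~~~^^
ValueError: attempt to get argmax of an empty sequence
```

View pics/z12.png

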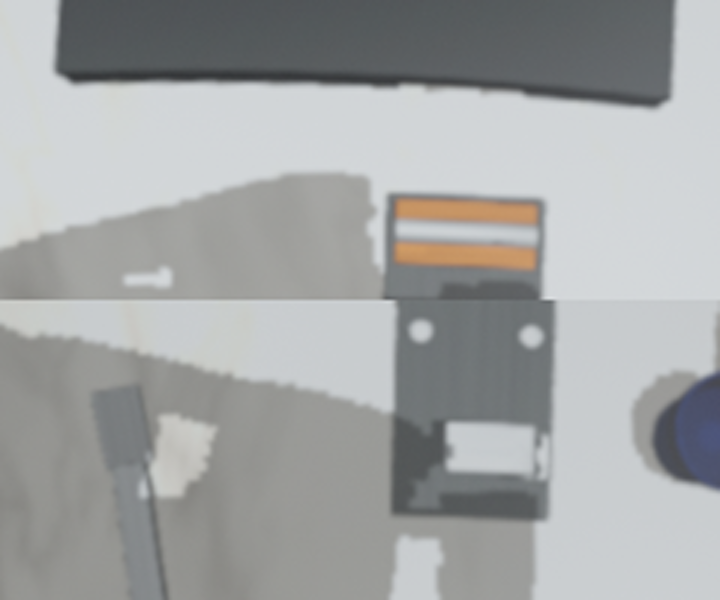

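The enlarged crop shows the rail stripe centred at w1 (345.7,127.3), the lower slab rim corners at (213,77) and (410,85), and the scoop gap from u=322 to 366 at v≈79. The hook lip centre is at w2 (353.7,129.3), and the bar foot end at about (229,111).

```bash
python3 - <<'E'
from h import *
w1,w2,w3=L("w1"),L("w2"),L("w3")
r=lambda a:np.round(a,4).tolist()
print("rail ends,mid",r(wplane(w1,[(322.3,127),(369,127.8),(345.7,127.3)],.0154)),"z",r(wpt(w1,[(345,127)])))
print("rim corners",r(wplane(w1,[(213.3,77.3),(410,85)],0)),"scoop",r(wplane(w1,[(322.7,79),(365,80.5)],.005)))
print("top edge z",r(wpt(w1,[(220,70),(330,70),(400,70)])))
print("lip corners",r(wplane(w2,[(338.7,121),(368.7,122.5),(338.7,136.5),(368,138)],.054)),"z",r(wpt(w2,[(345,129),(353,129),(362,130)])))
print("plate sides w2",r(wplane(w2,[(190+391/3,80+215/3),(190+549/3,80+218/3)],.006)), "w1 end",r(wplane(w1,[(190+387/3,50+193/3),(190+545/3,50+198/3)],.006)))
print("foot end mid",r(wplane(w2,[(190+116/3,80+88/3)],.015)),"z",r(wpt(w2,[(230,113),(232,125),(236,155)])))
print("bar grip ends",r(wplane(w3,[(325.5,125),(324,211)],.016)),"z",r(wpt(w3,[(325,140),(324,200),(329,60),(323,240)])),"shaft",r(wplane(w3,[(328,20),(323.5,240)],.013)))
H=hsv(w3); print(H[180:220:10,400:440:10].tolist())
E
```

```text
rail ends,mid [[0.4854, 0.1929, 0.0154], [0.54, 0.1904, 0.0154], [0.5126, 0.1916, 0.0154]] z [[0.5119, 0.192, 0.0149]]
rim corners [[0.3535, 0.2664, 0.0], [0.5954, 0.245, 0.0]] scoop [[0.4884, 0.2523, 0.005], [0.5389, 0.2493, 0.005]]
top edge z [[0.3699, 0.2681, 0.0286], [0.4967, 0.2584, 0.0279], [0.5772, 0.2578, 0.029]]
lip corners [[0.4834, -0.0328, 0.054], [0.5154, -0.0351, 0.054], [0.4827, -0.0495, 0.054], [0.5141, -0.0519, 0.054]] z [[0.4899, -0.0415, 0.0515], [0.4984, -0.0418, 0.0524], [0.508, -0.0431, 0.0534]]
plate sides w2 [[0.4626, -0.0656, 0.006], [0.5258, -0.0686, 0.006]] w1 end [[0.4822, 0.2089, 0.006], [0.545, 0.2052, 0.006]]
foot end mid [[0.3561, -0.0079, 0.015]] z [[0.3579, -0.0128, 0.0168], [0.3589, -0.0272, 0.0132], [0.3615, -0.0637, 0.0119]]
bar grip ends [[0.3731, -0.2136, 0.016], [0.3815, -0.3007, 0.016]] z [[0.3744, -0.2287, 0.0144], [0.3803, -0.2896, 0.0147], [0.369, -0.1447, 0.0099], [0.3841, -0.3319, 0.013]] shaft [[0.3632, -0.1012, 0.013], [0.3846, -0.3318, 0.013]]
[[[27, 72, 194], [30, 68, 194], [100, 8, 198], [102, 6, 199]], [[25, 78, 195], [23, 82, 195], [26, 76, 195], [26, 65, 191]], [[23, 82, 195], [25, 77, 195], [25, 78, 195], [23, 79, 190]], [[100, 8, 199], [22, 86, 195], [24, 81, 195], [31, 66, 197]]]
```

```bash
python3 -m jog '[[[-2,25,-45,0,0,-0.02,1],[-2,46,-90,0,0,-0.02,1],[-2,46,-135,0,0,-0.02,1],[-2,46,-180,0,0,-0.02,1],[-2,46,-205,0,0,-0.02,1],[-2,46,-219,0,0,-0.02,1],[-2,46,-219,0,0,-0.02,1],[-2,46,-219,0,0,-0.02,-1],[-2,46,-219,0,0,-0.02,-1],[-2,46,-219,0,0,-0.02,-1],[-2,46,-219,0,0,-0.02,-1],[-2,46,-219,0,0,-0.02,-1]]]' 60;python3 -m jog '[[[0,0,0,0,0,0,-1],[0,0,0,0,0,0,-1]]]'
```

```text
clock: 4.25
eef_pos: [0.3782, -0.2584, 0.0224]
ee_rot: [[-0.091, 0.996, 0.001], [0.996, 0.091, -0.0], [-0.001, 0.001, -1.0]]
wrist_force: [-0.1, -1.1, 0.0]
grip_width: 0.592
grasp_force: 0.0
clock: 4.45
eef_pos: [0.378, -0.2582, 0.022]
ee_rot: [[-0.091, 0.996, 0.0], [0.996, 0.091, -0.0], [-0.0, 0.0, -1.0]]
wrist_force: [0.1, 0.4, 0.1]
grip_width: 0.415
grasp_force: 0.0
```

```bash
python3 -m jog '[[[0,0,-2.5,0,0,0,-1],[0,0,-2.5,0,0,0,-1],[0,0,-2.5,0,0,0,-1],[0,0,-2.5,0,0,0,-1],[0,0,-2.5,0,0,0,-1],[0,0,-2.5,0,0,0,-1]]]'
```

```text
clock: 5.05
eef_pos: [0.378, -0.2581, 0.0194]
ee_rot: [[-0.091, 0.996, -0.0], [0.996, 0.091, 0.0], [0.0, -0.0, -1.0]]
wrist_force: [0.5, -0.2, -4.5]
grip_width: 0.235
grasp_force: 60.0
```

```bash
python3 snap.py wrist:w4; cat > plan.py <<'E'
import numpy as np
from scipy.spatial.transform import Rotation as Ro
F=np.array([.5127,.1917,0]); ey=np.array([.0700,.9975,0]); ex=np.array([.9975,-.0700,0]); EZ=np.array([0,0,1.])
TIP=np.array([.251,0,.0014])   # blade end in the tool frame
def S(x,y,z): return F+ex*x+ey*y+EZ*z
def pose(tip,yaw,phi):
    "tool pose: bar x at yaw from world +y (ccw), sloping down phi to the foot"
    bx=np.array([-np.sin(yaw)*np.cos(phi),np.cos(yaw)*np.cos(phi),-np.sin(phi)])
    by=np.cross(EZ,bx); by/=np.linalg.norm(by); bz=np.cross(bx,by)
    R=np.c_[bx,-by,-bz]; return tip-R@TIP,R
def rel(o,p,R):
    return np.r_[(p-o["eef_pos"])*1e3,Ro.from_matrix(R@np.array(o["ee_rot"]).T).as_rotvec()].round(4)
E
python3 - <<'E'
from plan import *
from plant import robot
np.set_printoptions(suppress=True)
o=robot.observe()
for n,a in {"hover":(S(.0000,.050,.07),-.147,.55),"low":(S(0,.050,.0045),-.147,.55),"d0":(S(-.001,.060,.0045),-.147,.5),"d12":(S(-.002,.072,.0045),-.147,.4),"d25":(S(-.0025,.085,.0045),-.147,.31)}.items():
    p,R=pose(*a); print(n,p.round(4),rel(o,p,R))
E
```

```text
hover [0.485  0.0306 0.2024] [107.0339 288.7398 183.0214  -0.5512   0.0152  -0.2319]
low [0.485  0.0306 0.1369] [107.0339 288.7398 117.5214  -0.5512   0.0152  -0.2319]
d0 [0.4837 0.0344 0.1261] [105.8063 292.5031 106.6978  -0.5011   0.0138  -0.233 ]
d12 [0.482  0.0355 0.1035] [104.0319 293.6231  84.1668  -0.4009   0.011   -0.2348]
d25 [0.4812 0.0406 0.0824] [103.2761 298.744   63.0363  -0.3108   0.0085  -0.2361]
```

```bash
python3 -m jog '[[[0,0,30,0,0,0,-1],[0,0,75,0,0,0,-1],[0,0,120,0,0,0,-1],[0,20,160,-0.08,0,0,-1],[15,60,185,-0.18,0,-0.04,-1],[35,105,195,-0.28,0.01,-0.08,-1],[55,150,200,-0.38,0.01,-0.12,-1],[75,195,205,-0.46,0.01,-0.16,-1],[95,240,205,-0.53,0.02,-0.2,-1],[107,280,205,-0.55,0.015,-0.232,-1],[107,289,205,-0.551,0.015,-0.232,-1],[107,289,205,-0.551,0.015,-0.232,-1]]]'; python3 snap.py wrist:w5 side:s5; python3 - <<'E'
from h import *; from plan import *; from plant import robot
o=robot.observe(); np.set_printoptions(suppress=True)
print(o["qpos"].round(2)); p,R=pose(S(0,.05,.0045),-.147,.55); print(rel(o,p,R))
for k in ("w4","w5"):
    s=L(k)
    for v in (50,80,110,140): 
        z=s["z_map"][v,290:370]; print(k,v,np.where(z<.9*np.median(z))[0]+290 if 1 else 0, z.min())
a=cv2.imread('pics/w4.png')[0:300,220:420];b=cv2.imread('pics/w5.png')[0:300,220:420];c=cv2.imread('pics/s5.png')[150:300,260:360]
cv2.imwrite('pics/w45.png',np.hstack([a,b,cv2.resize(c,(200,300))]))
E
```

```text
clock: 6.3
eef_pos: [0.4863, 0.0347, 0.2243]
ee_rot: [[0.123, 0.99, -0.074], [0.844, -0.143, -0.516], [-0.522, 0.001, -0.853]]
wrist_force: [-1.0, 0.5, -3.7]
grip_width: 0.24
grasp_force: 60.0
[ 0.27  0.17  2.1  -0.55  1.17  0.71]
[ -0.8332  -2.3926 -87.3418  -0.0007   0.0005  -0.003 ]
w4 50 [333] 0.0
w4 80 [] 0.14751251
w4 110 [] 0.15018043
w4 140 [] 0.15334147
w5 50 [304 305 306 307 308 309 310 311 312 313 314 315 316 317 318 319 320 321
 322 323 324 325 326 327 328 329 330 331 332 333 334 335] 0.14413758
w5 80 [304 305 306 307 308 309 310 311 312 313 314 315 316 317 318 319 320 321
 322 323 324 325 326 327 328 329 330 331 332 333 334 335 336] 0.0
w5 110 [304 305 306 307 308 309 310 311 312 313 314 315 316 317 318 319 320 321
 322 323 324 325 326 327 328 329 330 331 332 333 334 335 336] 0.1500073
w5 140 [304 305 306 307 308 309 310 311 312 313 314 315 316 317 318 319 320 321
 322 323 324 325 326 327 328 329 330 331 332 333 334 335 368] 0.0
```

View pics/w45.png

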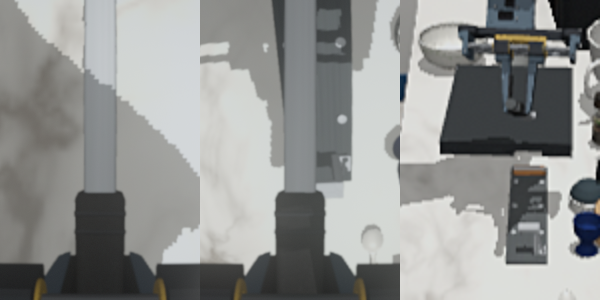

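Left (w4) and middle (w5) show the bar running straight ahead in the same place in the jaws, with its foot out of view. In the side crop the gripper hides the foot. I check for slip with the depths and the scene view.

```bash
python3 snap.py scene:c5; python3 - <<'E'
from h import *; from plan import *; from plant import robot
o=robot.observe(); np.set_printoptions(suppress=True)
for k in ("w4","w5"):
    s=L(k); uv=[(u,v) for v in range(5,180,3) for u in range(312,328,3)]
    d=wray(s,uv); z=np.array([s["z_map"][v,u] for u,v in uv]); X=d*(z/d[:,2])[:,None]; m=(z>.1)&(z<.3); X=X[m]
    X=X[:] ; c=np.polyfit(X[:,1],X[:,2],1); print(k,m.sum(),"slope",c[0],"at0",c[1],"yaw",np.polyfit(X[:,1],X[:,0],1))
s=L("c5"); P=pts(s)
# predicted tip pixel
tip=o["eef_pos"]+o["ee_rot"]@TIP; q=s["R"]@tip+s["t"]; f=foc(s); print("tip pred",tip.round(4),q[:2]/q[2]*f+[s["cx"],s["cy"]])
u,v=(q[:2]/q[2]*f+[s["cx"],s["cy"]]).astype(int)
c=s["color"][v-60:v+40,u-80:u+80]; c=cv2.resize(c,None,fx=5,fy=5,interpolation=2); cv2.circle(c,(400,300),4,(0,0,255),1); cv2.imwrite("pics/tip5.png",c)
E
```

```text
w4 353 slope 0.24113338971100778 at0 0.16464528370357395 yaw [ 0.00005792 -0.00004326]
w5 354 slope 0.24118709344235287 at0 0.16456281829054972 yaw [ 0.00020016 -0.00003638]
tip pred [0.5158 0.2426 0.0917] [274.21687525 204.95912109]
```

View pics/tip5.png

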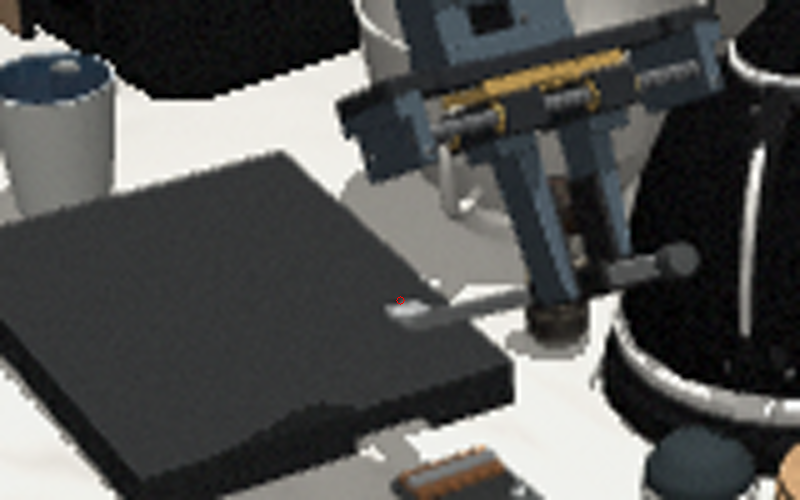

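The foot tip shows at crop (388,312), within 1-2 px of the predicted point (400,300) once its near corner is allowed for, so there is no slip. The jaws and scoop are in line, so I lower the bar.

```bash
python3 -m jog '[[[-1,-2,-35,0,0,0,-1],[-1,-2,-65,0,0,0,-1],[-1,-2,-78,0,0,0,-1],[-1,-2,-84,0,0,0,-1],[-1,-2,-84,0,0,0,-1]]]'; python3 snap.py scene:c6; python3 - <<'E'
from h import *; from plan import *; from plant import robot
o=robot.observe(); np.set_printoptions(suppress=True)
s=L("c6"); f=foc(s)
def px(X): q=s["R"]@X+s["t"]; return q[:2]/q[2]*f+[s["cx"],s["cy"]]
tip=o["eef_pos"]+o["ee_rot"]@TIP; w=(tip-F); print("tip stand",w@ex,w@ey,w[2])
u,v=px(tip).astype(int); c=s["color"][v-50:v+50,u-66:u+66]; c=cv2.resize(c,None,fx=6,fy=6,interpolation=2)
for X,col in((tip,(0,0,255)),(S(-.003,.06,.005),(0,255,0)),(F+EZ*.0154,(255,0,255))): 
    p=(px(X)-[u-66,v-50])*6+3; cv2.circle(c,(int(p[0]),int(p[1])),4,col,1)
cv2.imwrite("pics/tip6.png",c)
for n,a in {"d0":(S(-.001,.060,.0045),-.147,.5),"d12":(S(-.002,.072,.0045),-.147,.4),"d25":(S(-.0025,.085,.0045),-.147,.31)}.items():
    p,R=pose(*a); print(n,rel(o,p,R))
E
```

```text
clock: 6.95
eef_pos: [0.484, 0.0284, 0.1405]
ee_rot: [[0.125, 0.989, -0.077], [0.843, -0.147, -0.517], [-0.523, 0.0, -0.853]]
wrist_force: [-0.1, 0.1, -4.0]
grip_width: 0.236
grasp_force: 60.0
tip stand -0.00021023986293291965 0.047900267833311375 0.00880671979737438
d0 [ -0.6544   5.8365 -15.0824   0.0494  -0.0063   0.0004]
d12 [ -2.4288   6.9565 -37.6133   0.1483  -0.021    0.0005]
d25 [ -3.1846  12.0774 -58.7438   0.2373  -0.0342   0.0005]
```

View pics/tip6.png

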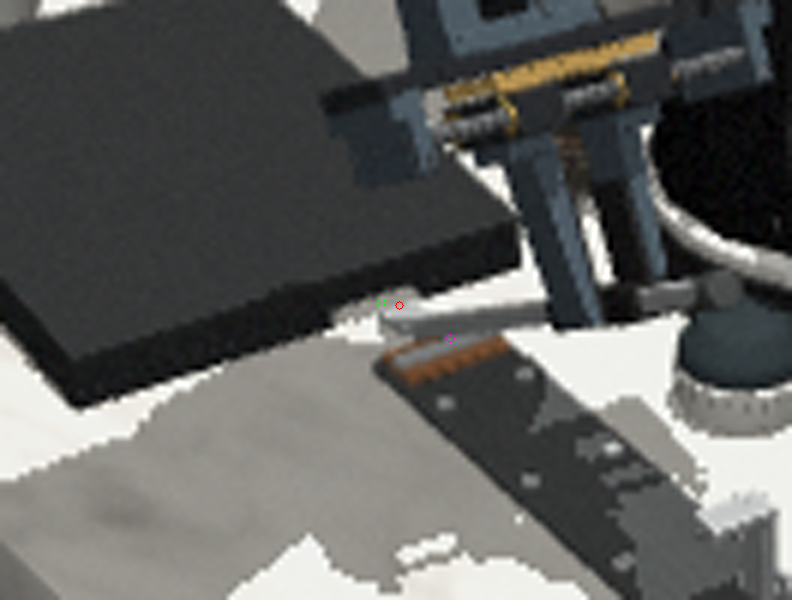

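The view shows the rail at (447,345), the scoop opening from (335,310) to (418,295), and the foot tip at about (395,310) just ahead of it, in line. I feed the foot in.

```bash
python3 -m jog '[[[0,0,-4,0,0,0,-1],[-0.5,3,-9.5,0.025,-0.003,0,-1],[-0.7,5.8,-15,0.049,-0.006,0,-1],[-1.5,6.4,-26,0.1,-0.013,0,-1],[-2.4,7,-37.6,0.148,-0.021,0,-1],[-2.4,7,-37.6,0.148,-0.021,0,-1]]]'; python3 - <<'E'
from plan import *; from plant import robot
np.set_printoptions(suppress=True)
o=robot.observe();tip=o["eef_pos"]+o["ee_rot"]@TIP; w=(tip-F); print("tip stand",w@ex,w@ey,w[2])
for n,a in {"d18":(S(-.002,.078,.0045),-.147,.355),"d25":(S(-.0025,.085,.0045),-.147,.31)}.items():
    p,R=pose(*a); print(n,rel(o,p,R))
E
```

```text
clock: 7.6
eef_pos: [0.4808, 0.0354, 0.102]
ee_rot: [[0.135, 0.989, -0.059], [0.911, -0.147, -0.384], [-0.389, -0.002, -0.921]]
wrist_force: [-0.2, 0.8, -3.9]
grip_width: 0.232
grasp_force: 60.0
tip stand -0.0031882626676135806 0.07184475182197173 0.0031648180167602596
d18 [ 1.011   1.9444 -8.9733  0.0435 -0.0083  0.0007]
d25 [  0.4535   5.2563 -19.6282   0.088   -0.0149   0.0007]
```

```bash
python3 -m jog '[[[1,2,-9,0.043,-0.008,0,-1],[0.7,3.6,-14,0.066,-0.012,0,-1],[0.5,5.3,-19.6,0.088,-0.015,0,-1],[0.5,5.3,-19.6,0.088,-0.015,0,-1]]]'; python3 - <<'E'
from plan import *; from plant import robot
np.set_printoptions(suppress=True)
o=robot.observe();tip=o["eef_pos"]+o["ee_rot"]@TIP; w=(tip-F); print("tip stand",w@ex,w@ey,w[2]); bx=o["ee_rot"][:,0]; print("slope",np.arcsin(-bx[2]),"yaw",np.arctan2(-bx[0],bx[1]))
# underside over rail
t=o["ee_rot"]; 
def lever(phi,yaw,depth=.0845,c=-.0025,push=0):
    # shaft underside on rail top; foot tip horizontal distance depth
    # bar axis point over rail (z=0 in bar frame) at height .0154+.005/cos
    bxh=np.array([-np.sin(yaw),np.cos(yaw),0]); 
    # bar x of rail contact: tip (250,10): horizontal from contact = depth
    x=.250-(depth-.010*np.sin(phi)+0*phi)/np.cos(phi)
    tiph=S(c,depth,0); zr=.0154+.005/np.cos(phi)
    # tip z = zr - (.250-x) sin + .01 cos
    tiph[2]=zr-(.250-x)*np.sin(phi)+.010*np.cos(phi); return tiph
for yaw,phi in((-.147,.25),(-.147,.19),(-.147,.13),(-.147,.07),(-.062,.07),(-.062,.095)):
    tp=lever(phi,yaw); p,R=pose(tp,yaw,phi); q=R.T@(S(0,-.234,0)-p)  
    print(yaw,phi,"tip z",tp[2].round(4),rel(o,p,R))
E
```

```text
clock: 8.0
eef_pos: [0.4819, 0.0411, 0.0829]
ee_rot: [[0.14, 0.989, -0.044], [0.942, -0.147, -0.303], [-0.306, 0.001, -0.952]]
wrist_force: [0.1, 0.1, -3.5]
grip_width: 0.24
grasp_force: 60.0
tip stand -0.0016952513059541156 0.08540529808732075 0.0048084626022137505
slope 0.3109713997135221 yaw -0.14759930119865258
-0.147 0.25 tip z 0.0093 [ -1.3561  -5.1471 -10.1834   0.0605  -0.008    0.0003]
-0.147 0.19 tip z 0.0144 [ -1.8495  -8.4788 -19.7409   0.1198  -0.0168   0.0003]
-0.147 0.13 tip z 0.0195 [ -2.213  -10.9339 -29.5365   0.1792  -0.0256   0.0004]
-0.147 0.07 tip z 0.0245 [ -2.4454 -12.5036 -39.4788   0.2385  -0.0344   0.0004]
-0.062 0.07 tip z 0.0245 [ 18.7066 -14.7221 -39.4788   0.2398  -0.0242   0.085 ]
-0.062 0.095 tip z 0.0224 [ 18.7408 -14.1712 -35.3242   0.215   -0.0216   0.0851]
```

```bash
python3 -m jog '[[[-0.7,-2.5,-5,0.03,-0.004,0,-1],[-1.4,-5.1,-10.2,0.06,-0.008,0,-1],[-1.6,-6.8,-15,0.09,-0.012,0,-1],[-1.8,-8.5,-19.7,0.12,-0.017,0,-1],[-2,-9.7,-24.6,0.15,-0.021,0,-1],[-2.2,-10.9,-29.5,0.179,-0.026,0,-1],[-2.2,-10.9,-29.5,0.179,-0.026,0,-1]]]'; cat > st.py <<'E'
from plan import *; from plant import robot
np.set_printoptions(suppress=True)
o=robot.observe();tip=o["eef_pos"]+o["ee_rot"]@TIP; w=(tip-F); bx=o["ee_rot"][:,0]; phi=np.arcsin(-bx[2])
print("tip stand",(w@ex).round(4),(w@ey).round(4),w[2].round(4),"slope",phi.round(4),"yaw",np.arctan2(-bx[0],bx[1]).round(4),"F",o["wrist_force"].round(1),"M",o["moment"].round(2))
b=o["eef_pos"]+o["ee_rot"]@np.array([.001-.068,0,.0114])-F; print("tail stand",(b@ex).round(4),(b@ey).round(4),b[2].round(4))
E
python3 st.py
```

```text
clock: 8.7
eef_pos: [0.4809, 0.0307, 0.0542]
ee_rot: [[0.146, 0.989, -0.016], [0.981, -0.146, -0.127], [-0.128, 0.003, -0.992]]
wrist_force: [0.1, 13.5, 4.8]
grip_width: 0.237
grasp_force: 60.0
tip stand -0.0012 0.0851 0.0205 slope 0.1288 yaw -0.1473 F [ 0.1 13.5  4.8] M [1.7  0.18 0.44]
tail stand -0.0256 -0.2306 0.0515
```

```bash
python3 -m jog '[[[0,0.5,-3.5,0.02,-0.003,0,-1],[-0.1,0.5,-7,0.04,-0.006,0,-1],[-0.2,0.5,-11,0.062,-0.009,0,-1],[-0.2,0.5,-11,0.062,-0.009,0,-1]]]'; python3 st.py;python3 snap.py side:s7 scene:c7 ; python3 - <<'E'
from h import *
a=cv2.imread('pics/s7.png')[170:290,290:370];b=cv2.imread('pics/c7.png')[190:310,250:370]
cv2.imwrite('pics/p7.png',cv2.resize(np.hstack([a,b]),None,fx=4,fy=4,interpolation=2))
E
```

```text
clock: 9.1
eef_pos: [0.4802, 0.0298, 0.0433]
ee_rot: [[0.146, 0.989, -0.009], [0.987, -0.146, -0.068], [-0.069, 0.001, -0.998]]
wrist_force: [-2.0, -11.1, 10.0]
grip_width: 0.242
grasp_force: 60.0
tip stand -0.002 0.0858 0.0247 slope 0.0687 yaw -0.1464 F [ -2.  -11.1  10. ] M [-2.49  0.55  0.16]
tail stand -0.0263 -0.2312 0.0365
```

View pics/p7.png

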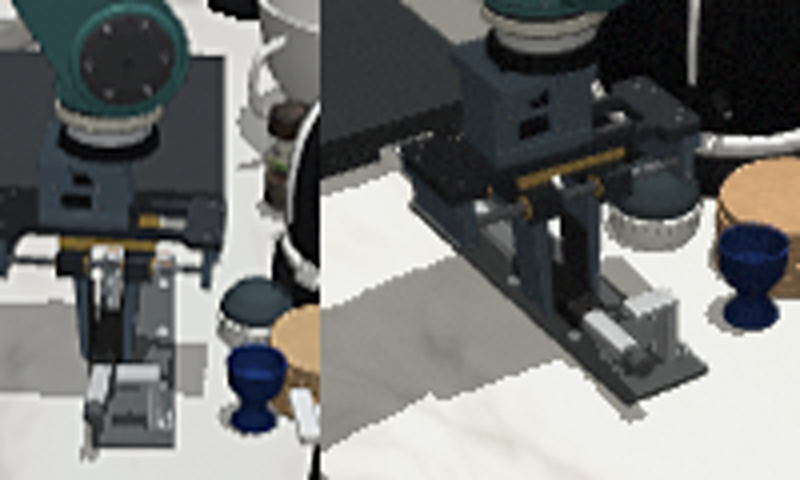

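The bar tail lies just to the near side of the hook, below its nose, and the slab edge is up. Now I swing the tail under the lip.

```bash
python3 -m jog '[[[5.3,-0.8,0,0.0002,0.0025,0.021,-1],[10.6,-1.6,0,0.0005,0.005,0.0425,-1],[15.9,-2.4,0,0.001,0.0075,0.064,-1],[21,-3,0,0.0013,0.01,0.085,-1],[21,-3,0,0.0013,0.01,0.085,-1]]]'; python3 st.py
```

```text
clock: 9.7
eef_pos: [0.4997, 0.0277, 0.0429]
ee_rot: [[0.057, 0.998, -0.017], [0.996, -0.058, -0.068], [-0.069, -0.013, -0.998]]
wrist_force: [-9.7, 1.2, 10.5]
grip_width: 0.236
grasp_force: 60.5
tip stand -0.0047 0.0858 0.0242 slope 0.0692 yaw -0.0573 F [-9.7  1.2 10.5] M [0.03 1.95 1.57]
tail stand -0.0008 -0.2321 0.0362
```

```bash
python3 -m jog '[[[-0.5,0.2,1.5,-0.008,-0.005,0,-1],[-0.5,0.4,3,-0.016,-0.01,0,-1],[-0.5,0.5,4.2,-0.025,-0.01,0,-1],[-0.5,0.5,4.2,-0.025,-0.01,0,-1]]]'; python3 st.py
```

```text
clock: 10.1
eef_pos: [0.4987, 0.0283, 0.0467]
ee_rot: [[0.059, 0.998, -0.007], [0.994, -0.059, -0.093], [-0.094, -0.002, -0.996]]
wrist_force: [-6.9, 0.7, 0.6]
grip_width: 0.234
grasp_force: 60.4
tip stand -0.0054 0.0858 0.0218 slope 0.0939 yaw -0.0589 F [-6.9  0.7  0.6] M [0.18 1.53 1.45]
tail stand -0.0018 -0.2317 0.0417
```

```bash
python3 -m jog '[[[-0.5,0,0.6,-0.002,0,-0.004,-1],[-1,0,1,-0.003,0,-0.006,-1],[-1,0,1,-0.003,0,-0.006,-1]]]'; python3 st.py
```

```text
clock: 10.4
eef_pos: [0.4986, 0.0283, 0.0471]
ee_rot: [[0.066, 0.998, -0.005], [0.993, -0.066, -0.095], [-0.095, 0.001, -0.995]]
wrist_force: [4.0, 1.6, -28.8]
grip_width: 0.236
grasp_force: 60.6
tip stand -0.0037 0.0858 0.0217 slope 0.0955 yaw -0.066 F [  4.    1.6 -28.8] M [ 0.79 -0.44  1.85]
tail stand -0.0024 -0.2317 0.0421
```

```bash
python3 -m jog '[[[0,0,-0.6,0,0,0,-1],[0,0,-0.6,0,0,0,0.2],[0,0,-0.6,0,0,0,0.2],[0,0,-0.6,0,0,0,0.2],[0,0,-0.6,0,0,0,0.2],[0,0,-0.6,0,0,0,0.2]]]';  python3 st.py; python3 -m jog '[[[0,0,20,0,0,0,0.2],[0,-2,60,0.05,0,0,0.5],[0,-5,100,0.095,0,0,1],[0,-5,100,0.095,0,0,1]]]'; python3 snap.py wrist:w8 side:s8 scene:c8; python3 - <<'E'
from h import *
s=L("w8")
H=hsv(s)
# right rim height: points on slab top near edge & lower rim by depth
print("worktop",wpt(s,[(440,180),(250,200)]).round(4).tolist())
P=np.array([[wpt(s,[(u,v)])[0] for u in range(200,440,20)] for v in range(0,120,10)])
print((P[...,2]*1e3).round(0)); 
for k in("c8",):
    q=L(k); X=pts(q); m=(X[...,2]>.02)&(X[...,0]>.36)&(X[...,0]<.6)&(X[...,1]>.26)&(X[...,1]<.53)&(hsv(q)[...,2]<75)&(X[...,2]<.06)
    A=np.c_[X[m][:,:2],np.ones(m.sum())]; c=np.linalg.lstsq(A,X[m][:,2],rcond=None)[0]; print("slab top plane",c,m.sum(),"edge z",c@[.4745+.4e-3,.2557,1],"left",c@[.50,.5557,1])
q=L("scene0"); X=pts(q); m=(X[...,2]>.02)&(X[...,0]>.36)&(X[...,0]<.6)&(X[...,1]>.26)&(X[...,1]<.53)&(hsv(q)[...,2]<75)&(X[...,2]<.06)
A=np.c_[X[m][:,:2],np.ones(m.sum())]; c=np.linalg.lstsq(A,X[m][:,2],rcond=None)[0]; print("before",c,m.sum(),c@[.4745,.2557,1],c@[.50,.5557,1])
E
```

```text
clock: 11.0
eef_pos: [0.4995, 0.0282, 0.0476]
ee_rot: [[0.069, 0.998, -0.003], [0.993, -0.069, -0.094], [-0.094, 0.003, -0.996]]
wrist_force: [0.5, -0.1, -0.3]
grip_width: 0.592
grasp_force: 0.0
tip stand -0.0019 0.0857 0.0225 slope 0.0946 yaw -0.069 F [ 0.5 -0.1 -0.3] M [-0.06  0.03  0.01]
tail stand -0.0016 -0.2318 0.0426
clock: 11.4
eef_pos: [0.502, 0.0227, 0.1521]
ee_rot: [[0.069, 0.998, 0.003], [0.998, -0.069, 0.002], [0.002, 0.003, -1.0]]
wrist_force: [1.4, 0.5, -0.1]
grip_width: 0.833
grasp_force: 0.0
worktop [[0.594, 0.0602, 0.0373], [0.4448, 0.0494, -0.0011]]
[[-1. -2. -1. -1. -1. 22. -1. -1. -2. -3. -0. -1.]
 [-1. -0. -1. -0.  5. 23. 12. 10.  0. -1. -0. -2.]
 [-1. -0. -1. -1.  3. 23. 13. 14. -1. -0. -2. -1.]
 [-2. -0. -2. -2.  3. 23. 11. 10. -1. -1. -2. -4.]
 [-1. -2. -1. -1.  4. 26.  5.  6. -1. -1. -1. -2.]
 [-1. -0. -1. -0.  5. 25.  4.  6.  0. -2. -1. -1.]
 [-1. -1. -1. -1.  4.  5.  6.  5. -1. -1. -1. -1.]
 [-1. -1. -1. -1.  4.  5.  4.  5. -1. -1. -2. -2.]
 [-2. -1. -1. -1.  5.  5.  6.  4.  0. -0. -1. -1.]
 [-2.  1. -1. -1.  4.  5.  5.  5. -2. -1. -1. -2.]
 [-1. -1. -1. -2.  5.  5.  5.  5. -2. -1. -2. -1.]
 [-2. -2. -1. -2.  5.  5. 29.  5. -0. -0. -3. -2.]]
slab top plane [ 0.01000517 -0.00529117  0.03763343] 3631 edge z 0.04103193470971281 left 0.03969571292254232
before [0.00665071 0.03492606 0.01691844] 3789 0.02900479988002965 0.03965221134482738
```

```bash
python3 snap.py scene:c8b scene:c8c side:s8b; python3 - <<'E'
from h import *
ey=np.array([.088,.996]);ex=np.array([.996,-.088]);E=np.array([.4745,.2557])
def prof(k):
    q=L(k); X=pts(q); V=hsv(q)[...,2]; w=(X[...,:2]-E); y=w@ey; x=w@ex
    m=(V<75)&(X[...,2]>.02)&(X[...,2]<.06)&(abs(x)<.11)&(y<.28)&(y>.01)
    ref=X[...,2][(V>150)&(x>-.12)&(x<.0)&(y<-.02)&(y>-.06)]
    c=np.polyfit(y[m],X[...,2][m],1); return k,m.sum(),"slope",c[0].round(4),"edge",c[1].round(4),"table",np.median(ref).round(4),len(ref)
for k in("scene0","c8","c8b","c8c","side0","s8","s8b"): print(*prof(k))
E
```

```text
scene0 3429 slope 0.0362 edge 0.0291 table -0.0007 340
c8 3158 slope -0.0127 edge 0.0428 table -0.0008 340
c8b 3139 slope -0.0138 edge 0.0429 table -0.0008 353
c8c 3144 slope -0.0139 edge 0.0429 table -0.001 337
side0 2003 slope 0.0355 edge 0.0258 table -0.0039 197
s8 732 slope -0.0139 edge 0.0395 table -0.0037 195
s8b 734 slope -0.0125 edge 0.0392 table -0.004 188
```

```bash
python3 - <<'E'
from h import *
s=L("w3"); H=hsv(s); m=np.zeros((480,640),np.uint8); m[150:250,375:500]=((H[...,1]>50)&(H[...,0]<40)&(H[...,2]>100))[150:250,375:500]
n,lab,st,_=cv2.connectedComponentsWithStats(m); i=1+st[1:,4].argmax(); print(st[i])
uv=np.argwhere(lab==i)[:,::-1]; X=wpt(s,uv); print("z pct",np.percentile(X[:,2],[5,25,50,75,95]).round(4), "miss",(X[:,2]>.2).sum())
for nm,a,b,h in(("block",.022,.04,.030),("tongue",.005,.014,.010)):
    k=(X[:,2]>a)&(X[:,2]<b); Y=wplane(s,uv[k],h)[:,:2].astype(np.float32); r=cv2.minAreaRect(Y); print(nm,k.sum(),np.round(r[0],4),np.round(r[1],4),r[2],Y.mean(0)); print(cv2.boxPoints(r).round(4).tolist())
for k in("scene0","side0"):
    s=L(k); X=pts(s); H=hsv(s); m=(H[...,1]>70)&(H[...,0]<40)&(abs(X[...,0]-.485)<.08)&(abs(X[...,1]+.278)<.07)
    for nm,a,b,h in(("block",.022,.04,.030),("tongue",.005,.014,.010)):
        kk=m&(X[...,2]>a)&(X[...,2]<b); print(k,nm,kk.sum(),X[kk][:,:2].mean(0).round(4), np.round(cv2.minAreaRect(X[kk][:,:2].astype(np.float32))[1:][0],4),cv2.minAreaRect(X[kk][:,:2].astype(np.float32))[2])
E
```

```text
[ 383  171   79   62 2251]
z pct [0.008  0.0091 0.0281 0.029  0.0299] miss 8
block 1349 [ 0.463  -0.2716] [0.0305 0.0473] 68.14405822753906 [ 0.4626549  -0.27145618]
[[0.43540000915527344, -0.2770000100135803], [0.47929999232292175, -0.2946000099182129], [0.49059998989105225, -0.2662999927997589], [0.44670000672340393, -0.24860000610351562]]
tongue 892 [ 0.508  -0.2888] [0.0305 0.0381] 68.84605407714844 [ 0.50805324 -0.2887619 ]
[[0.4846999943256378, -0.2962000072002411], [0.5202000141143799, -0.3100000023841858], [0.5313000082969666, -0.2815000116825104], [0.49570000171661377, -0.2676999866962433]]
scene0 block 231 [ 0.46   -0.2746] [0.0354 0.0457] 71.55116271972656
scene0 tongue 236 [ 0.4894 -0.2886] [0.036  0.0948] 74.2767333984375
side0 block 164 [ 0.4649 -0.2756] [0.0366 0.0446] 69.05297088623047
side0 tongue 190 [ 0.4952 -0.2894] [0.0338 0.0898] 71.85289764404297
```

```bash
python3 - <<'E'
from h import *
for k in("scene0","side0"):
    X=pts(L(k)); m=(X[...,2]>.03)&(X[...,2]<.3)&(X[...,0]>.3)&(X[...,0]<.75)&(X[...,1]<-.03)&(X[...,1]>-.55)
    Y=X[m]; 
    g=np.floor(Y[:,:2]/.02).astype(int); d={}
    for (a,b),z in zip(g.tolist(),Y[:,2]): d.setdefault((b,a),[]).append(z)
    print(k,"  rows y, x:maxz")
    for b in sorted({q[0] for q in d},reverse=True): print(round(b*.02,2),{round(a*.02,2):round(max(d[(b,a)]),2) for a in sorted(q[1] for q in d if q[0]==b) if len(d[(b,a)])>4})
E
```

```text
scene0   rows y, x:maxz
-0.04 {0.48: np.float64(0.06), 0.5: np.float64(0.05), 0.56: np.float64(0.06), 0.6: np.float64(0.06), 0.62: np.float64(0.06), 0.64: np.float64(0.06), 0.66: np.float64(0.06), 0.68: np.float64(0.12), 0.7: np.float64(0.12), 0.72: np.float64(0.12), 0.74: np.float64(0.23)}
-0.06 {0.48: np.float64(0.06), 0.5: np.float64(0.06), 0.56: np.float64(0.06), 0.58: np.float64(0.06), 0.6: np.float64(0.06), 0.62: np.float64(0.06), 0.64: np.float64(0.06), 0.66: np.float64(0.12), 0.68: np.float64(0.12), 0.7: np.float64(0.12), 0.72: np.float64(0.12), 0.74: np.float64(0.22)}
-0.08 {0.66: np.float64(0.12), 0.68: np.float64(0.06), 0.72: np.float64(0.12), 0.74: np.float64(0.12)}
-0.1 {0.66: np.float64(0.12), 0.68: np.float64(0.12), 0.72: np.float64(0.12), 0.74: np.float64(0.12)}
-0.12 {0.68: np.float64(0.12), 0.7: np.float64(0.12), 0.72: np.float64(0.12)}
-0.18 {0.6: np.float64(0.03)}
-0.2 {0.58: np.float64(0.03), 0.6: np.float64(0.18), 0.62: np.float64(0.19)}
-0.22 {0.58: np.float64(0.16), 0.6: np.float64(0.18), 0.62: np.float64(0.19), 0.64: np.float64(0.2), 0.66: np.float64(0.2), 0.
[... 7526 characters left out ...]
 0.64: np.float64(0.19), 0.66: np.float64(0.19), 0.68: np.float64(0.19), 0.7: np.float64(0.19), 0.72: np.float64(0.19), 0.74: np.float64(0.19)}
-0.5 {0.3: np.float64(0.14), 0.32: np.float64(0.13), 0.34: np.float64(0.11), 0.36: np.float64(0.11), 0.38: np.float64(0.1), 0.6: np.float64(0.16), 0.62: np.float64(0.18), 0.64: np.float64(0.19), 0.66: np.float64(0.19), 0.68: np.float64(0.18), 0.7: np.float64(0.19), 0.72: np.float64(0.19), 0.74: np.float64(0.18)}
-0.52 {0.34: np.float64(0.1), 0.36: np.float64(0.1), 0.6: np.float64(0.03), 0.62: np.float64(0.11), 0.64: np.float64(0.13), 0.66: np.float64(0.14), 0.68: np.float64(0.13), 0.7: np.float64(0.14), 0.72: np.float64(0.14), 0.74: np.float64(0.14)}
```

```bash
python3 -m jog '[[[0,0,40,0,0,-0.1,1],[0,-30,80,0,0,-0.24,1],[0,-70,100,0,0,-0.38,1],[0,-115,100,0,0,-0.52,1],[-10,-160,100,0,0,-0.66,1],[-20,-205,100,0,0,-0.8,1]]]'
```

```text
clock: 12.3
eef_pos: [0.4786, -0.1831, 0.2465]
ee_rot: [[0.766, 0.642, -0.004], [0.642, -0.766, 0.003], [-0.001, -0.005, -1.0]]
wrist_force: [0.7, 0.6, 0.7]
grip_width: 0.999
grasp_force: 0.0
```

```bash
python3 -m jog '[[[-5,-20,0,0,0,-0.14,1],[-10,-45,-10,0,0,-0.28,1],[-15,-70,-20,0,0,-0.42,1],[-20,-87,-40,0,0,-0.56,1],[-20,-87,-60,0,0,-0.7,1],[-20,-87,-80,0,0,-0.84,1],[-20,-87,-110,0,0,-0.98,1],[-20,-87,-145,0,0,-1.073,1],[-20,-87,-180,0,0,-1.073,1],[-20,-87,-210,0,0,-1.073,0.4],[-20,-87,-225,0,0,-1.073,0],[-20,-87,-225,0,0,-1.073,-1]]]' 25; python3 -m jog '[[[0,0,0,0,0,0,-1],[0,0,0,0,0,0,-1],[0,0,0,0,0,0,-1],[0,0,0,0,0,0,-1],[0,0,0,0,0,0,-1]]]'
```

```text
clock: 13.5
eef_pos: [0.458, -0.2678, 0.0202]
ee_rot: [[0.932, -0.362, -0.002], [-0.362, -0.932, 0.006], [-0.004, -0.005, -1.0]]
wrist_force: [-0.8, 0.3, 0.1]
grip_width: 0.768
grasp_force: 0.0
clock: 14.0
eef_pos: [0.4596, -0.269, 0.023]
ee_rot: [[0.932, -0.362, 0.002], [-0.362, -0.932, 0.003], [0.001, -0.004, -1.0]]
wrist_force: [-1.9, 1.5, 9.3]
grip_width: 0.347
grasp_force: 25.0
```

```bash
python3 -m jog '[[[0,0,30,0,0,0,-1],[0,10,75,0,0,0.1,-1],[0,40,110,0,0,0.25,-1],[0,80,120,0,0,0.4,-1],[0,120,120,0,0,0.55,-1],[0,160,120,0,0,0.7,-1],[0,200,120,0,0,0.85,-1],[0,240,120,0,0,1.0,-1],[-10,275,120,0,0,1.15,-1],[-20,310,120,0,0,1.3,-1],[-30,345,120,0,0,1.45,-1],[-40,375,120,0,0,1.6,-1]]]'; python3 -m jog '[[[-8,30,0,0,0,0.127,-1],[-15,60,0,0,0,0.25,-1],[-17,73,0,0,0,0.254,-1],[-17,73,0,0,0,0.254,-1]]]'; python3 snap.py wrist:w9 scene:c9; python3 - <<'E'
from h import *; from plant import robot
o=robot.observe(); print(o["eef_pos"].round(4),o["ee_rot"].round(3).tolist())
s=L("w9"); v,u=np.mgrid[0:480:2,0:640:2]; uv=np.c_[u.ravel(),v.ravel()]; X=wpt(s,uv); H=hsv(s)[uv[:,1],uv[:,0]]
# shim in tool frame
m=(H[:,0]<40)&(H[:,1]>50)&(H[:,2]>100)&(X[:,2]>.05)&(X[:,2]<.2); Y=(X[m]-o["eef_pos"])@o["ee_rot"]
k=(Y[:,2]>.0)&(abs(Y[:,1])<.03)&(Y[:,0]>0)&(Y[:,0]<.1); Y=Y[k]; print(len(Y))
t=Y[Y[:,2]>0.004]; print("tongue tool x",t[:,0].min(),t[:,0].max(),"z",np.median(t[:,2]),"yaw",np.polyfit(t[:,0],t[:,1],1)) if len(t) else 0
# slab rim lower edge
V=hsv(s)[...,2]; dark=V<75
for uu in range(250,420,15):
    col=np.where(dark[20:200,uu])[0]+20
    if len(col): print(uu,col.max(),wplane(s,[(uu,col.max()+.5)],.0137).round(4)[0,:2],wpt(s,[(uu,col.max()-2)]).round(3)[0],end=' | ')
E
```

```text
clock: 15.2
eef_pos: [0.4186, 0.1077, 0.1425]
ee_rot: [[0.329, 0.944, -0.003], [0.944, -0.329, 0.001], [0.0, -0.004, -1.0]]
wrist_force: [0.4, -0.1, -1.1]
grip_width: 0.354
grasp_force: 25.0
clock: 15.6
eef_pos: [0.4021, 0.1802, 0.1425]
ee_rot: [[0.088, 0.996, -0.004], [0.996, -0.088, 0.0], [0.0, -0.004, -1.0]]
wrist_force: [0.2, -0.5, -1.3]
grip_width: 0.35
grasp_force: 25.0
[0.4023 0.1788 0.1423] [[0.089, 0.996, -0.004], [0.996, -0.089, 0.0], [-0.0, -0.004, -1.0]]
1820
tongue tool x 0.028277113139398992 0.07361825958042646 z 0.013908318799598675 yaw [ 0.00889905 -0.00186157]
250 122 [0.3556 0.2699] [0.361 0.269 0.042] | 265 122 [0.3671 0.2685] [0.371 0.268 0.042] | 280 122 [0.3784 0.2673] [0.381 0.267 0.042] | 295 123 [0.3896 0.2653] [0.391 0.265 0.04 ] | 310 123 [0.4008 0.2642] [0.402 0.264 0.042] | 325 123 [0.4119 0.2633] [0.412 0.263 0.043] | 340 124 [0.423  0.2616] [0.422 0.262 0.042] | 355 124 [0.4343 0.2608] [0.432 0.261 0.042] | 370 125 [0.4456 0.2593] [0.442 0.26  0.041] | 385 126 [0.4569 0.2579] [0.452 0.258 0.042] | 400 127 [0.4685 0.2566] [0.462 0.257 0.042] | 415 127 [0.4803 0.2561] [0.473 0.257 0.042] |
```

```bash
python3 -m jog '[[[0,0,-45,0,0,0,-1],[0,0,-90,0,0,0,-1],[0,0,-110,0,0,0,-1],[0,0,-116,0,0,0,-1],[0,0,-116,0,0,0,-1]]]'; python3 -m jog '[[[0,0,-1,0,0,0,-1],[0,0,-1,0,0,0,-1]]]';python3 -m jog '[[[0,0,-1,0,0,0,-1],[0,0,-1,0,0,0,-1]]]'
```

```text
clock: 16.2
eef_pos: [0.4023, 0.1784, 0.0261]
ee_rot: [[0.089, 0.996, -0.005], [0.996, -0.089, -0.0], [-0.001, -0.005, -1.0]]
wrist_force: [-0.8, -0.5, -1.1]
grip_width: 0.35
grasp_force: 25.0
clock: 16.4
eef_pos: [0.4031, 0.1793, 0.0264]
ee_rot: [[0.088, 0.996, -0.002], [0.996, -0.088, 0.001], [0.001, -0.002, -1.0]]
wrist_force: [-0.1, -0.0, -0.6]
grip_width: 0.349
grasp_force: 25.0
clock: 16.6
eef_pos: [0.4026, 0.1794, 0.0249]
ee_rot: [[0.087, 0.996, -0.003], [0.996, -0.087, 0.001], [0.0, -0.003, -1.0]]
wrist_force: [-0.8, -0.3, -1.3]
grip_width: 0.353
grasp_force: 25.0
```

```bash
python3 -m jog '[[[1,12,0,0,0,0,-1],[2,24,0,0,0,0,-1],[3,35,0,0,0,0,-1],[4,45,0,0,0,0,-1],[4.3,49,0,0,0,0,-1],[4.3,49,0,0,0,0,-1]]]' && python3 -m jog '[[[0.1,1,0,0,0,0,-1],[0.2,2,0,0,0,0,-1],[0.3,3,0,0,0,0,-1],[0.3,3,0,0,0,0,-1]]]'
```

```text
clock: 17.2
eef_pos: [0.4065, 0.2289, 0.0243]
ee_rot: [[0.086, 0.996, -0.004], [0.996, -0.086, 0.0], [0.0, -0.004, -1.0]]
wrist_force: [-0.6, -0.6, -1.1]
grip_width: 0.349
grasp_force: 25.0
clock: 17.6
eef_pos: [0.4069, 0.2311, 0.0243]
ee_rot: [[0.087, 0.996, -0.004], [0.996, -0.087, 0.0], [0.0, -0.004, -1.0]]
wrist_force: [0.1, 0.1, -1.7]
grip_width: 0.348
grasp_force: 25.0
```

```bash
python3 -m jog '[[[0.1,1,0,0,0,0,-1],[0.2,2,0,0,0,0,-1],[0.2,2,0,0,0,0,-1]]]' | grep -E "eef|wrist"; python3 -m jog '[[[0.1,0.7,0,0,0,0,-1],[0.1,0.7,0,0,0,0,-1]]]' | grep -E "eef|wrist"
```

```text
eef_pos: [0.4071, 0.2333, 0.0243]
wrist_force: [-0.2, -0.0, -1.7]
eef_pos: [0.4072, 0.234, 0.0243]
wrist_force: [0.1, -0.2, -0.9]
```

```bash
python3 -m jog '[[[0.1,0.6,0,0,0,0,-1],[0.1,0.6,0,0,0,0,-1]]]' | grep -E "eef|wrist"
```

```text
eef_pos: [0.4073, 0.2346, 0.0243]
wrist_force: [-0.6, -0.3, -0.7]
```

```bash
python3 -m jog '[[[0.1,0.7,0,0,0,0,-1],[0.1,0.7,0,0,0,0,-1]]]' | grep -E "eef|wrist"
```

```text
eef_pos: [0.4071, 0.2349, 0.0243]
wrist_force: [-0.2, -5.4, 0.1]
```

```bash
python3 -m jog '[[[0,0.6,0,0,0,0,-1],[0,0.6,0,0,0,0,-1]]]' | grep -E "eef|wrist"
```

```text
eef_pos: [0.407, 0.2352, 0.0242]
wrist_force: [1.5, -9.7, 2.4]
```

```bash
python3 -m jog '[[[0,0.6,0,0,0,0,-1],[0,0.6,0,0,0,0,-1]]]' | grep -E "eef|wrist"
```

```text
eef_pos: [0.4068, 0.2354, 0.0242]
wrist_force: [2.8, -13.9, 3.3]
```

```bash
python3 -m jog '[[[0,-0.5,-0.3,0,0,0,-1],[0,-0.5,-0.3,0,0,0,-0.2],[0,-0.5,-0.3,0,0,0,0.2],[0,-0.5,-0.3,0,0,0,0.2],[0,-0.5,-0.3,0,0,0,0.2],[0,-0.5,-0.3,0,0,0,0.2]]]'; python3 -m jog '[[[0,-4,10,0,0,0,0.2],[0,-10,40,0,0,0,0.2],[0,-30,80,0,0,0,0.4],[0,-60,110,0,0,0,0.8],[0,-60,110,0,0,0,1]]]';python3 snap.py wrist:w10 scene:c10 side:s10; python3 - <<'E'
from h import *
s=L("w10"); v,u=np.mgrid[0:480:1,0:640:1]; uv=np.c_[u.ravel(),v.ravel()]; X=wpt(s,uv); H=hsv(s)[uv[:,1],uv[:,0]]
m=(H[:,0]<40)&(H[:,1]>50)&(H[:,2]>100)&(abs(X[:,0]-.41)<.06)&(abs(X[:,1]-.24)<.07)&(X[:,2]>.024)&(X[:,2]<.036)
Y=wplane(s,uv[m],.03)[:,:2].astype(np.float32); r=cv2.minAreaRect(Y); print("block",m.sum(),r,Y.max(0)); b=cv2.boxPoints(r); print(b.round(4).tolist())
V=hsv(s)[...,2]; pts_=[]
for uu in range(230,430,10):
    c=wpt(s,[(uu,vv) for vv in range(20,240)]); k=(c[:,2]>.03)&(c[:,2]<.05)&(V[20:240,uu]<80)
    if k.any(): j=np.where(k)[0].max(); pts_.append(c[j])
print(np.round(pts_,4).tolist())
E
```

```text
clock: 19.5
eef_pos: [0.4074, 0.236, 0.024]
ee_rot: [[0.087, 0.996, -0.004], [0.996, -0.087, 0.0], [0.0, -0.004, -1.0]]
wrist_force: [0.4, -0.6, -0.9]
grip_width: 0.6
grasp_force: 0.0
clock: 20.0
eef_pos: [0.4088, 0.1745, 0.1379]
ee_rot: [[0.088, 0.996, 0.001], [0.996, -0.088, 0.002], [0.002, 0.001, -1.0]]
wrist_force: [0.6, 0.8, -0.3]
grip_width: 0.831
grasp_force: 0.0
block 2874 ((0.4062461853027344, 0.2402207851409912), (0.04502636566758156, 0.030852677300572395), 84.98908233642578) [0.42336428 0.26339245]
[[0.3889000117778778, 0.2190999984741211], [0.4196000099182129, 0.21639999747276306], [0.4235999882221222, 0.2612999975681305], [0.3928000032901764, 0.2639999985694885]]
[[0.3544, 0.2698, 0.0362], [0.3605, 0.2687, 0.0319], [0.3679, 0.2683, 0.0333], [0.3753, 0.2671, 0.0358], [0.3815, 0.266, 0.0316], [0.3887, 0.2658, 0.0329], [0.3957, 0.2649, 0.0348], [0.4022, 0.2639, 0.0304], [0.4091, 0.2631, 0.0322], [0.4159, 0.2623, 0.0343], [0.4226, 0.2616, 0.0358], [0.4297, 0.2608, 0.0306], [0.4364, 0.2601, 0.0331], [0.4432, 0.2596, 0.0338], [0.4504, 0.2579, 0.0309], [0.4571, 0.2574, 0.0325], [0.4637, 0.2569, 0.0351], [0.4717, 0.2555, 0.0304], [0.4783, 0.255, 0.0329], [0.4834, 0.2543, 0.0411]]
```

```bash
python3 -m jog '[[[20,-35,14,0,0,0,1],[40,-70,14,0,0,0.02,1],[60,-105,14,0,0,0.02,1],[80,-135,14,0,0,0.02,1],[93,-152,14,0,0,0.02,1],[93,-152,14,0,0,0.02,1]]]'; python3 -m jog '[[[-1,1,-25,-0.03,0,0,1],[-2,4,-50,-0.06,0,0,1],[-2,5,-72,-0.095,0,0,0.6],[-2,5.5,-85,-0.095,0,0,0.2],[-2,5.5,-85,-0.095,0,0,0.2]]]';python3 st.py
```

```text
clock: 20.75
eef_pos: [0.5013, 0.0228, 0.1469]
ee_rot: [[0.069, 0.998, -0.005], [0.998, -0.069, 0.0], [-0.0, -0.005, -1.0]]
wrist_force: [-0.7, 0.3, -0.2]
grip_width: 0.997
grasp_force: 0.0
clock: 21.25
eef_pos: [0.4967, 0.0303, 0.0611]
ee_rot: [[0.066, 0.998, -0.008], [0.993, -0.066, -0.094], [-0.094, -0.002, -0.996]]
wrist_force: [-0.2, -0.1, 0.7]
grip_width: 0.767
grasp_force: 0.0
tip stand -0.0057 0.0876 0.0361 slope 0.0944 yaw -0.0659 F [-0.2 -0.1  0.7] M [ 0.    0.05 -0.03]
tail stand -0.0044 -0.2299 0.0561
```

```bash
python3 -m jog '[[[2,-1,-7,0,0,-0.003,0.2],[3,-2,-13.5,0,0,-0.003,0],[3,-2,-13.5,0,0,-0.003,0],[3,-2,-13.5,0,0,-0.003,-1],[3,-2,-13.5,0,0,-0.003,-1],[3,-2,-13.5,0,0,-0.003,-1],[3,-2,-13.5,0,0,-0.003,-1],[3,-2,-13.5,0,0,-0.003,-1],[3,-2,-13.5,0,0,-0.003,-1],[3,-2,-13.5,0,0,-0.003,-1]]]' 60;python3 st.py
```

```text
clock: 22.25
eef_pos: [0.5004, 0.0274, 0.0497]
ee_rot: [[0.068, 0.998, -0.006], [0.993, -0.068, -0.095], [-0.095, 0.0, -0.995]]
wrist_force: [-6.4, 0.4, 7.2]
grip_width: 0.236
grasp_force: 59.9
tip stand -0.0012 0.0849 0.0243 slope 0.0956 yaw -0.0683 F [-6.4  0.4  7.2] M [0.07 1.39 1.1 ]
tail stand -0.0007 -0.2326 0.0447
```

```bash
python3 -m jog '[[[-0.3,-0.2,-2.2,0.01,0,0,-1],[-0.5,-0.4,-4,0.02,0,0,-1],[-0.5,-0.5,-5.5,0.028,0,0,-1],[-0.5,-0.5,-5.5,0.028,0,0,-1]]]';python3 st.py
```

```text
clock: 22.65
eef_pos: [0.5001, 0.0266, 0.0443]
ee_rot: [[0.068, 0.998, -0.006], [0.995, -0.068, -0.067], [-0.067, -0.001, -0.998]]
wrist_force: [-7.2, -0.3, 13.2]
grip_width: 0.237
grasp_force: 59.8
tip stand -0.0014 0.0848 0.026 slope 0.0675 yaw -0.0684 F [-7.2 -0.3 13.2] M [-0.35  1.44  1.05]
tail stand -0.0009 -0.2331 0.0375
```

```bash
python3 -m jog '[[[-5.3,0.6,0,0,0,-0.021,-1],[-10.6,1.2,0,0,-0.002,-0.0425,-1],[-15.9,1.8,0,0,-0.004,-0.064,-1],[-21,2.4,0,0,-0.006,-0.083,-1],[-21,2.4,0,0,-0.006,-0.083,-1]]]';python3 st.py
```

```text
clock: 23.15
eef_pos: [0.4808, 0.0289, 0.0451]
ee_rot: [[0.153, 0.988, -0.001], [0.986, -0.153, -0.067], [-0.066, 0.009, -0.998]]
wrist_force: [1.0, -10.3, 11.5]
grip_width: 0.237
grasp_force: 59.7
tip stand 0.0006 0.0848 0.027 slope 0.0664 yaw -0.1544 F [  1.  -10.3  11.5] M [-2.1   0.03 -0.3 ]
tail stand -0.026 -0.232 0.0382
```

```bash
sed -i 's/^TIP=.*/TIP=np.array([.251,0,.0034])/' plan.py; python3 - <<'E'
from plan import *; from plant import robot
np.set_printoptions(suppress=True)
o=robot.observe(); tip=o["eef_pos"]+o["ee_rot"]@TIP; w=tip-F; print(w@ex,w@ey,w[2])
for phi,d,z in((.11,.0848,.0209),(.15,.0848,.0175),(.2,.0848,.0133),(.25,.0848,.0095),(.31,.0845,.0065),(.4,.072,.0065),(.5,.060,.0065),(.55,.048,.007),(.55,.048,.09)):
    p,R=pose(S(-.0005,d,z),-.153,phi); print(phi,p.round(4),rel(o,p,R))
E
```

```text
0.0006527494094473041 0.08464464146978004 0.025039459099050733
0.11 [0.4802 0.0301 0.0518] [-0.5983  1.2688  6.7493 -0.0417  0.0154  0.0006]
0.15 [0.4804 0.0315 0.0584] [-0.3794  2.6883 13.2863 -0.0813  0.0215  0.0004]
0.2 [0.4807 0.0339 0.0665] [-0.0209  5.0131 21.4137 -0.1307  0.0292  0.0002]
0.25 [0.4812 0.0368 0.0749] [ 0.431   7.9438 29.8082 -0.1801  0.0368 -0.    ]
0.31 [0.4818 0.0408 0.0863] [ 1.0741 11.951  41.2231 -0.2394  0.0459 -0.0003]
0.4 [0.4822 0.0364 0.1074] [ 1.4391  7.5234 62.2911 -0.3283  0.0596 -0.0007]
0.5 [0.4831 0.0355 0.1298] [ 2.3089  6.6415 84.7351 -0.4272  0.0749 -0.0011]
0.55 [0.4832 0.0299 0.1411] [ 2.4499  1.0329 96.0086 -0.4766  0.0825 -0.0014]
0.55 [0.4832 0.0299 0.2241] [  2.4499   1.0329 179.0086  -0.4766   0.0825  -0.0014]
```

```bash
python3 -m jog '[[[-0.3,0.6,3.4,-0.021,0.008,0,-1],[-0.6,1.3,6.7,-0.042,0.015,0,-1],[-0.5,2,10,-0.061,0.018,0,-1],[-0.4,2.7,13.3,-0.081,0.021,0,-1],[-0.2,3.8,17.3,-0.106,0.025,0,-1],[0,5,21.4,-0.131,0.029,0,-1],[0.2,6.5,25.6,-0.155,0.033,0,-1],[0.4,7.9,29.8,-0.18,0.037,0,-1],[0.4,7.9,29.8,-0.18,0.037,0,-1],[0.4,7.9,29.8,-0.18,0.037,0,-1]]]';python3 st.py; python3 snap.py scene:c11;  python3 - <<'E'
from h import *
ey=np.array([.088,.996]);ex=np.array([.996,-.088]);E=np.array([.4745,.2557])
for k in("scene0","c8","c11"):
    q=L(k); X=pts(q); V=hsv(q)[...,2]; w=(X[...,:2]-E); y=w@ey; x=w@ex
    m=(V<75)&(X[...,2]>.02)&(X[...,2]<.06)&(abs(x)<.11)&(y<.28)&(y>.01)
    print(k,np.polyfit(y[m],X[...,2][m],1),m.sum())
E
```

```text
clock: 24.15
eef_pos: [0.4805, 0.0375, 0.0739]
ee_rot: [[0.147, 0.988, -0.039], [0.958, -0.152, -0.243], [-0.246, -0.002, -0.969]]
wrist_force: [2.2, 1.3, -2.9]
grip_width: 0.236
grasp_force: 59.8
tip stand -0.0014 0.0855 0.0089 slope 0.2484 yaw -0.1525 F [ 2.2  1.3 -2.9] M [ 0.89 -0.4  -0.16]
tail stand -0.0269 -0.2236 0.0793
scene0 [0.03618562 0.02909059] 3429
c8 [-0.01271375  0.04276634] 3158
c11 [-0.00087753  0.03924512] 3075
```

```bash
python3 -m jog '[[[0.3,2,7,-0.03,0.005,0,-1],[0.6,3.5,13.4,-0.06,0.009,0,-1],[0.8,1.5,24,-0.104,0.016,0,-1],[1,-0.4,34.5,-0.148,0.023,0,-1],[1.5,-0.9,46,-0.2,0.03,0,-1],[1.9,-1.3,57,-0.247,0.038,0,-1],[2,-4,63,-0.272,0.042,0,-1],[2,-6.9,68.2,-0.297,0.046,0,-1],[2,-10,78,-0.297,0.046,0,-1],[2,-10,110,-0.297,0.046,0,-1],[2,-10,150,-0.297,0.046,0,-1],[2,-10,150,-0.297,0.046,0,-1]]]';python3 st.py
```

```text
clock: 25.4
eef_pos: [0.4842, 0.0273, 0.2282]
ee_rot: [[0.133, 0.988, -0.077], [0.844, -0.153, -0.514], [-0.52, 0.003, -0.854]]
wrist_force: [0.8, 0.1, -5.2]
grip_width: 0.237
grasp_force: 59.8
tip stand 0.0013 0.0458 0.0947 slope 0.5471 yaw -0.1558 F [ 0.8  0.1 -5.2] M [ 0.58 -0.07  0.03]
tail stand -0.0223 -0.2289 0.2533
```

```bash
python3 - <<'E'
from plan import *; from plant import robot
o=robot.observe(); y=.091
R=np.c_[[-np.sin(y),np.cos(y),0],[np.cos(y),np.sin(y),0],[0,0,-1]]
print(rel(o,np.array([.378,-.258,.022]),R))
E
python3 -m jog '[[[-10,-35,0,0.07,0,0.03,-1],[-30,-80,0,0.15,0,0.06,-1],[-50,-125,0,0.24,0,0.09,-1],[-70,-170,0,0.32,0,0.12,-1],[-90,-215,-5,0.4,0,0.16,-1],[-106,-250,-10,0.47,0,0.2,-1],[-106,-283,-20,0.52,0,0.24,-1],[-106,-283,-50,0.545,0,0.245,-1],[-106,-283,-90,0.545,0,0.245,-1],[-106,-283,-90,0.545,0,0.245,-1]]]'; python3 st.py;  python3 - <<'E'
from plan import *; from plant import robot
o=robot.observe(); y=.091
R=np.c_[[-np.sin(y),np.cos(y),0],[np.cos(y),np.sin(y),0],[0,0,-1]]
print(rel(o,np.array([.378,-.258,.022]),R))
E
```

```text
[-1.062051e+02 -2.852951e+02 -2.062088e+02  5.483000e-01 -1.450000e-02
  2.397000e-01]
clock: 26.4
eef_pos: [0.3728, -0.2546, 0.1296]
ee_rot: [[-0.101, 0.995, -0.023], [0.995, 0.101, -0.004], [-0.001, -0.023, -1.0]]
wrist_force: [-2.2, 0.9, -3.5]
grip_width: 0.235
grasp_force: 59.7
tip stand -0.1511 -0.2076 0.1259 slope 0.0012 yaw 0.101 F [-2.2  0.9 -3.5] M [-0.17  0.07  0.  ]
tail stand -0.0972 -0.521 0.1183
[ 5.20440e+00 -3.43150e+00 -1.07611e+02  3.40000e-03 -2.29000e-02
 -1.00000e-02]
```

```bash
python3 -m jog '[[[3,-2,-40,0.003,-0.023,-0.01,-1],[5,-3,-75,0.003,-0.023,-0.01,-1],[5,-3,-97,0.003,-0.023,-0.01,-1],[5,-3,-104,0.003,-0.023,-0.01,-1],[5,-3,-106,0.003,-0.023,-0.01,-1],[5,-3,-106,0.003,-0.023,-0.01,-1]]]'; python3 -m jog '[[[0,0,-1,0,0,0,-1],[0,0,-1,0,0,0,-1]]]'
```

```text
clock: 27.0
eef_pos: [0.3819, -0.2591, 0.0291]
ee_rot: [[-0.093, 0.996, 0.008], [0.996, 0.093, -0.006], [-0.007, 0.007, -1.0]]
wrist_force: [-0.2, -0.2, -3.7]
grip_width: 0.236
grasp_force: 59.7
clock: 27.2
eef_pos: [0.3817, -0.2591, 0.0278]
ee_rot: [[-0.093, 0.996, 0.008], [0.996, 0.093, -0.006], [-0.007, 0.007, -1.0]]
wrist_force: [-0.4, 0.3, -4.0]
grip_width: 0.239
grasp_force: 59.7
```

```bash
python3 -m jog '[[[0,0,-2,0.003,0.004,0,-1],[0,0,-4,0.007,0.007,0,-1],[0,0,-5,0.007,0.007,0,-1],[0,0,-5,0.007,0.007,0,-1]]]'; python3 -m jog '[[[0,0,-1,0,0,0,-1],[0,0,-1,0,0,0,-1]]]'
```

```text
clock: 27.6
eef_pos: [0.3813, -0.2589, 0.022]
ee_rot: [[-0.093, 0.996, -0.001], [0.996, 0.093, 0.002], [0.002, -0.0, -1.0]]
wrist_force: [-2.8, 1.6, 6.4]
grip_width: 0.239
grasp_force: 59.8
clock: 27.8
eef_pos: [0.3814, -0.2589, 0.0219]
ee_rot: [[-0.093, 0.996, -0.001], [0.996, 0.093, 0.002], [0.002, -0.001, -1.0]]
wrist_force: [-9.0, 7.1, 37.3]
grip_width: 0.237
grasp_force: 59.8
```

On the worktop. I open and lift off, then check.

```bash
python3 -m jog '[[[0,0,1,0,0,0,-1],[0,0,1,0,0,0,0],[0,0,1,0,0,0,0.3],[0,0,1,0,0,0,0.3],[0,0,1,0,0,0,0.3],[0,0,1,0,0,0,0.3],[0,0,30,0,0,0,0.5],[0,0,75,0,0,0,1],[0,0,120,0,0,0,1],[0,0,150,0,0,0,1],[0,0,150,0,0,0,1]]]'; python3 snap.py scene:c12 wrist:w12 side:s12; python3 - <<'E'
from h import *
ey=np.array([.088,.996]);ex=np.array([.996,-.088]);E=np.array([.4745,.2557])
q=L("c12"); X=pts(q); V=hsv(q)[...,2]; w=(X[...,:2]-E); y=w@ey; x=w@ex
m=(V<75)&(X[...,2]>.02)&(X[...,2]<.06)&(abs(x)<.11)&(y<.28)&(y>.01); print("slab",np.polyfit(y[m],X[...,2][m],1))
a,b=L("scene0"),q; d=cv2.absdiff(a["color"],b["color"]).max(2)>40; n,lab,st,_=cv2.connectedComponentsWithStats(d.astype(np.uint8)); print("changes",[s.tolist() for s in st[1:] if s[4]>25])
s=L("w12"); print("bar z",wpt(s,[(325,v) for v in (20,60,100,140,180,220,260)]).round(4).tolist())
E
```

```text
clock: 28.9
eef_pos: [0.383, -0.2601, 0.1747]
ee_rot: [[-0.093, 0.996, 0.005], [0.996, 0.093, -0.002], [-0.003, 0.005, -1.0]]
wrist_force: [-0.2, -0.0, -0.4]
grip_width: 0.999
grasp_force: 0.0
slab [1.93504920e-05 3.90970782e-02]
changes [[0, 0, 18, 56, 639], [22, 0, 50, 48, 1543], [99, 0, 19, 34, 257], [72, 0, 113, 259, 12929], [175, 0, 85, 32, 282], [185, 41, 202, 181, 6965], [52, 49, 23, 29, 404], [0, 57, 70, 245, 10219], [199, 76, 21, 19, 102], [226, 78, 16, 11, 60], [85, 81, 13, 8, 37], [192, 186, 106, 66, 649], [312, 215, 79, 92, 3144], [73, 222, 58, 25, 414], [62, 237, 32, 20, 319], [57, 250, 6, 12, 45], [67, 283, 85, 21, 425], [187, 321, 49, 46, 853], [316, 320, 98, 34, 1310], [270, 326, 116, 51, 2162], [51, 338, 35, 58, 849], [84, 383, 10, 9, 62], [145, 383, 7, 8, 35], [99, 384, 40, 8, 196]]
bar z [[0.369, -0.0775, -0.0018], [0.3725, -0.1159, -0.0011], [0.3759, -0.152, -0.0013], [0.3791, -0.1875, 0.0105], [0.3822, -0.2209, 0.0153], [0.3856, -0.2552, 0.0133], [0.389, -0.2904, 0.0146]]
```

```bash
python3 - <<'E'
from h import *
for k in("c10","c12"):
    s=L(k); X=pts(s); H=hsv(s); m=(H[...,1]>60)&(H[...,0]<40)&(H[...,0]>8)&(abs(X[...,0]-.406)<.05)&(abs(X[...,1]-.235)<.05)&(X[...,2]<.04)
    t=m&(X[...,2]>.024); print(k,m.sum(),np.argwhere(m).mean(0).round(2),X[t][:,:2].mean(0).round(4),X[t][:,1].max().round(4))
    V=H[...,2]; e=(V<75)&(abs(X[...,0]-.37)<.01)&(X[...,2]>.012)&(X[...,2]<.05); print(" edge y@.37",np.percentile(X[e][:,1],1).round(4), np.percentile(X[(V<75)&(abs(X[...,0]-.45)<.01)&(X[...,2]>.012)&(X[...,2]<.05)][:,1],2).round(4))
E
```

```text
c10 247 [241.13 242.7 ] [0.4038 0.2382] 0.2673
 edge y@.37 -0.4992 0.2558
c12 247 [241.33 243.21] [0.4043 0.2356] 0.2655
 edge y@.37 -0.2993 0.2551
```

```bash
python3 -m jog '[[[30,40,20,0,0,0,1],[60,80,20,0,0,-0.03,1],[70,130,20,0,0,-0.06,1],[75,180,20,0,0,-0.09,1],[75,230,20,0,0,-0.12,1],[75,280,20,0,0,-0.15,1],[65,330,10,0,0,-0.18,1],[50,375,0,0,0,-0.18,1],[35,415,-10,0,0,-0.18,1],[26,434,-37,0,0,-0.18,1],[26,434,-37,0,0,-0.18,1],[26,434,-37,0,0,-0.18,1]]]'|grep eef;python3 snap.py wrist:w13; python3 - <<'E'
from h import *
for kk in("w10","w13"):
    s=L(kk); v,u=np.mgrid[0:480:1,0:640:1]; uv=np.c_[u.ravel(),v.ravel()]; X=wpt(s,uv); H=hsv(s)[uv[:,1],uv[:,0]]
    m=(H[:,0]<40)&(H[:,1]>50)&(H[:,2]>100)&(abs(X[:,0]-.41)<.06)&(abs(X[:,1]-.24)<.07)&(X[:,2]>.024)&(X[:,2]<.036)
    Y=wplane(s,uv[m],.03)[:,:2].astype(np.float32); r=cv2.minAreaRect(Y); print(kk,"block",m.sum(),r,cv2.boxPoints(r).round(4).tolist())
    V=hsv(s)[...,2]; e=[]
    for uu in range(230,430,5):
        c=wpt(s,[(uu,vv) for vv in range(20,240)]); k=(c[:,2]>.012)&(c[:,2]<.05)&(V[20:240,uu]<80)
        if k.any():
            j=np.where(k)[0].max(); e.append(np.r_[c[j]])
    e=np.array(e); e=e[e[:,0]<.46]; c=np.polyfit(e[:,0],e[:,1],1); print("edge slope",c[0],"y at .406",np.polyval(c,.4075),np.median(e[:,2]))
E
```

```text
eef_pos: [0.4063, 0.175, 0.1326]
w10 block 2874 ((0.4062461853027344, 0.2402207851409912), (0.04502636566758156, 0.030852677300572395), 84.98908233642578) [[0.3889000117778778, 0.2190999984741211], [0.4196000099182129, 0.21639999747276306], [0.4235999882221222, 0.2612999975681305], [0.3928000032901764, 0.2639999985694885]]
edge slope -0.11794459283320938 y at .406 0.2631697604060645 0.026539353369758486
w13 block 2971 ((0.407188355922699, 0.23844608664512634), (0.044940054416656494, 0.03120744414627552), 84.77613067626953) [[0.38960000872612, 0.2175000011920929], [0.4207000136375427, 0.21459999680519104], [0.42480000853538513, 0.25940001010894775], [0.3937000036239624, 0.2621999979019165]]
edge slope -0.09155525252740981 y at .406 0.26104859171701544 0.026891552365402777
```

```bash
python3 -c "
from plant import robot
print(robot.finish_job())"
```

```text
the job is handed in; nothing more can be done
None
```

I handed the job in at about 30 s of the 72 s allowed, and no verdict came back. By my last measurements the slab is level on the shim (right edge about 10 mm up), the shim's step is against the edge and square to it, and the bar lies flat where it started, clear of slab and stand.

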